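# Close the setting mould over two small tea cakes

### The arm

A 6-joint arm with a two-finger parallel gripper is mounted at the origin on the work surface. World frame = base frame: x ahead of the robot, y to its left, z up, the work surface at z = 0. Lengths are in mm, angles in rad, forces in N, time in s.
With the tool pointing down it reaches from about 350 to 775 mm from the base axis. Payload 7.3 kg.
Tool frame: the origin (TCP) lies between the finger pads; the fingertips stand 8 mm ahead of it and the grasp point (between the pads) lies 11 mm behind it; y points along the fingers, z is the direction in which the jaws open and shut, and the axes are right-handed (so a half turn about y gives the same grasp; the last joint's range is limited). The gripper opens to 92 mm and grips with 3 to 60 N. Pads are 19 mm wide; open, the fingers measure 130 mm over their backs; the gripper's body (75 mm by 190 mm) begins 47 mm behind the grasp point.
Start: joints at [-1.279, 0.342, 1.524, -0, 1.275, -0.146], TCP at [222.596, -475.494, 234.741] pointing down, gripper open.
Joint ranges: [-2.53, 2.53], [-0.77, 2.02], [0.04, 2.7], [-1, 4.14], [0.28, 2.66], [-3.11, 3.11]. Speed limits (rad/s): [2.57, 2.57, 3.14, 3.14, 3.14, 3.14].

### API

Orientations are given as [roll, pitch, yaw] about the fixed x, y, z axes, in that order (R = Rz(yaw) Ry(pitch) Rx(roll)).
In Python, from plant import bot, vision, job gives the robot as it stands. The module is installed in compiled form; this text tells all that it offers.
- The arm moves only by the tool arm_command, never from a script. Its argument "deltas" is a list of rows, each a list of 4 numbers: the shift along the tool's x, y, z in m, then the turn about the tool's y in degrees. In form: [[x, y, z, twist], ...]. A call has 1 to 5 rows; each row shifts and turns the commanded pose from where the row before left it, along the tool's axes as they then stand; what a row does not reach is not made up. A row lasts 1/10 s, in which the tool goes at most 50 mm and 8.59 degrees, less where a joint would pass 70% of its speed; a pose out of reach is approached as far as the arm can. A call is refused whole if a number of a shift passes 0.05 or a number of a turn 8.59, either way. A call with a gripper value outside its range is refused whole. "claw" is the closure in counts, from 0 (fully open) to 255 (shut), set as the call begins (left out, the last holds). The fingers move at their own pace and stop on an object; the grip force is fixed at half the most. Time passes only in rows, so rows that do not move let the fingers close. It gives the time, the measured TCP pose, the force and the opening at its end, in the units of the state.
- bot.get_obs(): the state, without advancing time (a new reading comes with each control period).
- vision.capture(name): name is "scene" or "top"; returns a dict with "img" (480x640x3 uint8, red, green, blue), "camera_matrix" (3x3 intrinsics, pixels), "dist_coeffs" ([k1, k2, p1, p2, k3] as OpenCV has them; the pictures are not rectified), "world_to_cam" (4x4, takes a point from world to camera coordinates). Camera axes: x right, y down, z forward; pixel columns grow to the right and rows downward; lengths in mm; the calibration is good to about 2 mm. A picture is of the moment at which its call begins. There is no depth.
- job.close_job(): hands the job in, once; it reports no verdict.
Trained networks look in a picture, given as the dict that the camera call returned (one of the last four; its "shot" number tells which), for a name from the list of things; names that differ only in an ending like _2 or _b are one class to them, and where a whole thing is asked for, a point or a joint stands for the part that bears it (a point fixed in the world has none). Each returns a list of dicts, best first, with "confidence" (0 to 1); they miss things now and then, are a little off and sometimes report something else, mostly with a low value. They report only what shows in the picture. A call takes as long as a camera call. They do not tell look-alikes from the thing itself.
- vision.find_in(picture, name): "xyz" ([x, y, z] in mm, in the coordinates of the camera as it stood for that picture, good to about 4 mm: the middle of the surface that is visible of it).
- vision.regions_of(picture, name): "mask" (480x640 bool, what is visible of it).
The state is a dict: "time": time; "joint_positions": joint angles; "dq": joint speeds; "tau": joint torques, N m; "tool_pos": TCP position; "tcp_rot": TCP orientation; "contact_force": force on the tool from outside, world axes, zero at the start; "moment": the same for the moment, N m; "grip_width": finger opening in mm.
Only numpy, scipy, OpenCV 4.12 (cv2) and the standard library are available. Lean on these libraries where they do the work, as an engineer would, in place of code of your own. Each camera call takes 0.05 s, during which the arm holds its last target. There are 200 camera calls.

### The job

Take the two small round tea cakes from the wooden drying board and lay one flat in each well of the white setting mould. Then lift the top mould half, the plate with the bar handle, off the sloping rest and lower it over the mould's two pins, without letting it drop, until it lies flush on the lower half, and let go. Leave everything else on the table where it is.

Things in the scene. Friction and masses are not known exactly. Their poses are not given: they have to be found in the camera images.
- mould: lower half of the setting mould, fixed, left or right of the robot: white block 110 (x) x 200 (y) x 30 mm on a steel base plate 130 x 240 x 10 mm. Origin: centre of the base plate's underside, on the table; z up, y along the length (roughly along world x); top face 40 mm above the table. In that face are two round wells, beyond them at the ends stand two upright pins, all on the centre line x = 0
- mould_top (a point): centre of the mould's top face, where the top half's underside must lie (z up, axes as the mould)
- well_a (a point): centre of the floor of the well at y = -39 mm of the mould: round, 65 mm wide, 12 mm deep below the top face
- well_b (a point): centre of the floor of the like well at y = +39 mm of the mould
- pin_a (a point): tip of the steel pin at y = -86 mm of the mould: 12 mm thick, 48 mm tall above the top face, the upper 8 mm tapering to 5 mm
- pin_b (a point): tip of the like pin at y = +86 mm of the mould
- top_half: loose top mould half, 0.5 to 0.8 kg: white plate 110 (x) x 200 (y) x 26 mm, the same end for end; two through holes 14.5 mm wide for the pins at y = -86 and +86 mm; in its underside two pockets 68 mm wide, 18 mm deep at y = -39 and +39 mm go over the cakes. Origin: centre of its underside; z towards the handle. It starts on the rest, tilted 35 degrees: z leans away from the robot, y level
- handle (a point): middle of the top half's handle: flat-sided steel bar 22 (x) x 110 (y) x 24 mm, its middle 60 mm above the underside (34 mm above the plate's top face), on two posts at y = -45 and +45 mm; axes as the top half
- rest: wooden draining rest, fixed, 150 x 220 mm, about 105 mm tall: its slope faces away from the robot (its -x, roughly world +x) at 35 degrees from level, with a ledge at the foot that rises 13 mm above the slope and stops the plate. Origin: centre of its underside on the table; z up
- board: slatted wooden drying board, fixed, 150 (x) x 280 (y) mm, its top 24 mm above the table. Origin: centre of its underside on the table; z up. The two small cakes and a tea brick lie on it in a row along y, about 95 mm apart, in any order
- small_cake_a: small dark tea cake, loose: disc 60 mm across, 28 mm thick with slightly rounded edges, about 70 g, lying flat on the board. Origin: its centre, 14 mm above its underside; z is its axis. The two small cakes are alike and may go in either well; lying in a well, its centre is 14 mm above the well's floor and it stands 16 mm above the mould's top face
- small_cake_b: the other small tea cake, just the same
- tea_brick: rectangular tea brick 90 (x) x 60 (y) x 22 mm on the board, loose, not wanted; leave alone. Origin: centre of its underside
- caliper: flat steel caliper, beam 240 mm along its y, jaws 72 mm long towards its +x, up to 13 mm thick, loose, leave alone. Origin: middle of the beam's underside
- caddy: round metal tea caddy 87 mm across, 120 mm tall, loose, leave alone. Origin: centre of its underside
- brush: flat brush 200 mm long along its x, loose, leave alone. Origin: middle of its underside
- steam_cup: open steel cup 104 mm across, 110 mm tall, loose, leave alone. Origin: centre of its underside
- tea_pick: tea pick with a wooden grip, 170 mm long along its x, 26 mm thick, loose, leave alone. Origin: middle of its underside
Mind the look-alikes: they are no part of the job. Leave any green look-alike of the small_cake_b alone. What is shaped like the small_cake_a but purple is not meant.

How it is judged (in metres and radians):
On the way, in this order (a step that is already met when the one before it is completed fails the run):
1. one small tea cake lies flat in each well of the mould, released (((horizontal distance between small_cake_a and well_a below 0.006 m and z of small_cake_a in the frame of well_a between 0.011 and 0.017 m and horizontal distance between small_cake_b and well_b below 0.006 m and z of small_cake_b in the frame of well_b between 0.011 and 0.017 m) or (horizontal distance between small_cake_a and well_b below 0.006 m and z of small_cake_a in the frame of well_b between 0.011 and 0.017 m and horizontal distance between small_cake_b and well_a below 0.006 m and z of small_cake_b in the frame of well_a between 0.011 and 0.017 m)) and contact force between the fingers and small_cake_a below 0.2 N and contact force between the fingers and small_cake_b below 0.2 N), for 0.2 s.
2. the top half is over both pins and flush on the lower half (horizontal distance between top_half and mould_top below 0.004 m and z of top_half in the frame of mould_top between -0.002 and 0.002 m and angle between the y axis of top_half and the y axis of mould, either way round below 0.05 rad and angle between top_half's own z axis and vertical below 0.025 rad), for 0.2 s.
At the end, for the whole second after the job is handed in: A small cake in each well (within 6 mm of its axis, centre 11 to 17 mm above its floor); the top half over both pins, flush (underside within 2 mm of the mould's top, centre within 4 mm, level to 0.025 rad, lengthwise to 0.05 rad, either way round), at rest; all released (all of step 1 and all of step 2 and contact force between the fingers and top_half below 0.2 N and linear speed of top_half below 0.02 m/s); the robot touches nothing.
It fails at once if the top half is dropped onto the mould (falls freely faster than 0.3 m/s over it) (horizontal distance between top_half and mould_top below 0.04 m and contact force between the fingers and top_half below 0.5 N and linear speed of top_half above 0.3 m/s).
It fails at once if a bystander (tea brick, caliper, caddy, brush, cup or tea pick) is moved by more than 25 mm (distance of any of tea_brick, caliper, caddy, brush, steam_cup, tea_pick from where it was at the start of the episode above 0.025 m).
It also fails if it takes over 72 s, if anything falls off the work surface, if the arm or the gripper's body presses on something with over 40 N, if the wrist force passes 120 N, or if a joint passes its speed limit or range.

## Working session

There is one attempt and no reset: what is moved stays moved. The work goes in short steps, Python scripts to look and compute and a tool call to move; the robot and the scene stay as the last step left them, time stands still between calls to the robot, and variables do not carry over. Pictures are saved under pics/ and viewed, about 8 in all and at most 12, crops included, and the job is handed in when it is done.

Besides the shell and the picture viewer there is one more tool, called after "Call:" by a JSON object that holds its "fn" and its "kwargs". arm_command: Moves the arm, as the interface text tells. Its arguments: {"type":"object","properties":{"deltas":{"type":"array","items":{"type":"array","items":{"type":"number"}}},"claw":{"type":"number"}},"required":["deltas"]}

```bash
ls; mkdir -p pics; python3 - <<'E'
from plant import bot, vision, job
import cv2, numpy as np
o=bot.get_obs(); print(o['time'],o['tool_pos'],o['tcp_rot'],o['grip_width'],o['contact_force'])
for n in ("scene","top"):
    c=vision.capture(n); cv2.imwrite(f'pics/{n}0.png',c['img'][:,:,::-1])
    W=np.array(c['world_to_cam']);print(n,np.round(np.linalg.inv(W),3).tolist(),np.round(c['camera_matrix'],1).tolist(),c['dist_coeffs'])
    for k in ['mould','top_half','handle','rest','board','small_cake_a','tea_brick','caliper','caddy','brush','steam_cup','tea_pick','well_a','pin_a']:
        try:
            for r in vision.find_in(c,k):
                p=np.linalg.inv(W)@np.r_[r['xyz'],1]; uv,_=cv2.projectPoints(np.array([r['xyz']],float),np.zeros(3),np.zeros(3),np.array(c['camera_matrix']),np.array(c['dist_coeffs']))
                print(' ',k,np.round(p[:3]),round(r['confidence'],2),uv.ravel().round())
        except Exception as e: print(k,e)
print(bot.get_obs()['time'])
E
```

```text
pics
0.0 [ 222.48189767 -475.11203555  234.06196508] [-1.57225371e+00  2.00180334e-04 -2.70375549e+00] 92.01363947352576 [ 0.73817931 -0.2254054  -0.3321133 ]
scene [[0.8, 0.383, -0.462, 1273.343], [0.6, -0.481, 0.639, -1032.656], [0.023, -0.788, -0.615, 1108.604], [0.0, 0.0, 0.0, 1.0]] [[537.9, 0.0, 312.1], [0.0, 537.9, 242.1], [0.0, 0.0, 1.0]] [-0.13465729  0.          0.          0.          0.        ]
  mould [535. 300.  28.] 0.75 [365. 221.]
  top_half [624. -15.  96.] 0.93 [335. 263.]
  top_half [600. -88.  41.] 0.5 [313. 286.]
  handle [619. -16.  94.] 0.97 [334. 262.]
  handle [530. 301.  31.] 0.19 [364. 220.]
  rest [603. -92.  41.] 0.96 [313. 287.]
  board [583. 475.  72.] 0.61 [404. 194.]
  board [720. 284.  15.] 0.44 [410. 247.]
  board [537. 297.  30.] 0.2 [365. 221.]
  small_cake_a [ 584. -295.   50.] 0.97 [263. 322.]
  small_cake_a [ 491. -291.   53.] 0.9 [238. 305.]
  small_cake_a [ 672. -448.   28.] 0.78 [249. 380.]
  small_cake_a [ 772. -100.   27.] 0.73 [360. 318.]
  small_cake_a [ 281. -276.   27.] 0.66 [191. 278.]
  small_cake_a [536. 297.  33.] 0.49 [365. 220.]
[... 1103 characters left out ...]
all_cake_a [ 579. -287.   53.] 0.88 [441. 221.]
  small_cake_a [765. -89.  28.] 0.85 [358. 152.]
  small_cake_a [ 483. -283.   50.] 0.81 [441. 260.]
  small_cake_a [ 663. -444.   28.] 0.77 [498. 188.]
  small_cake_a [518. 319.  40.] 0.26 [199. 253.]
  tea_brick [ 392. -292.   45.] 0.71 [446. 296.]
  tea_brick [518. 321.  42.] 0.62 [198. 253.]
  caliper [401.  31.   8.] 0.84 [315. 296.]
  caddy [ 715. -209.  120.] 0.84 [412. 162.]
  brush [718. 298.  21.] 0.77 [208. 175.]
  steam_cup [581. 527.  47.] 0.98 [118. 230.]
  tea_pick [ 499. -494.   22.] 0.62 [520. 251.]
  well_a [514. 323.  41.] 0.7 [197. 255.]
  well_a [580. 528.  51.] 0.61 [117. 230.]
  pin_a [517. 319.  42.] 0.77 [199. 253.]
1.5
```

View pics/scene0.png

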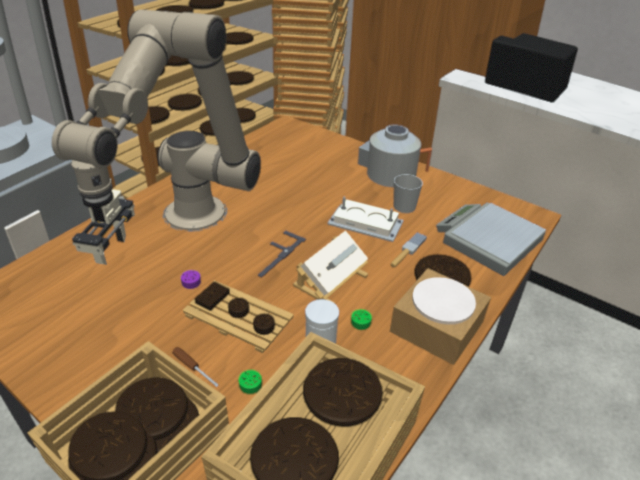

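View pics/top0.png

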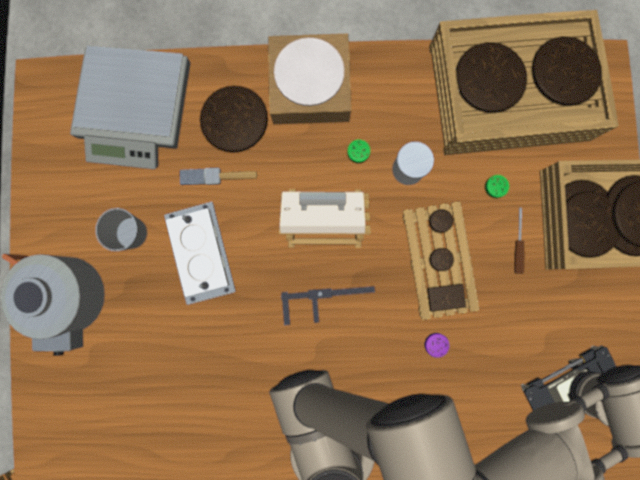

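```bash
cat > h.py <<'E'
import numpy as np, cv2
from scipy.optimize import minimize
from scipy.spatial.transform import Rotation as Ro
from plant import bot, vision, job
S=4
def box(cx,cy,cz,a,b,c): return np.array([[cx+i*a/2,cy+j*b/2,cz+k*c/2] for i in(-1,1) for j in(-1,1) for k in(-1,1)])
def cyl(r,z0,z1,x=0,y=0):
    t=np.linspace(0,2*np.pi,40); return np.vstack([np.c_[x+r*np.cos(t),y+r*np.sin(t),0*t+z] for z in(z0,z1)])
CAKE=[cyl(30,-11,11),cyl(28,-14,14)]
MOULD=[box(0,0,5,130,240,10),box(0,0,25,110,200,30),cyl(6,40,80,0,-86),cyl(6,40,80,0,86),cyl(3,80,88,0,-86),cyl(3,80,88,0,86)]
TOP=[box(0,0,13,110,200,26),box(0,0,60,22,110,24),box(0,-45,40,14,14,28),box(0,45,40,14,14,28)]
def proj(c,P):
    W=np.array(c['world_to_cam']); p=P@W[:3,:3].T+W[:3,3]
    return cv2.projectPoints(p,np.zeros(3),np.zeros(3),np.array(c['camera_matrix']),np.array(c['dist_coeffs']))[0].reshape(-1,2)
def render(c,parts,pos,R,roi):
    x0,y0,x1,y1=roi; m=np.zeros(((y1-y0)*S,(x1-x0)*S),np.uint8)
    for P in parts:
        q=(proj(c,P@R.T+pos)-[x0,y0]+.5)*S-.5
        cv2.fillConvexPoly(m,cv2.convexHull(np.round(q*16).astype(np.int32)),255,shift=4)
    return cv2.resize(m,(x1-x0,y1-y0),interpolation=cv2.INTER_AREA)/255.
def roi_of(m,pad=12):
    v,u=np.nonzero(m); return max(u.min()-pad,0),max(v.min()-pad,0),min(u.max()+pad,640),min(v.max()+pad,480)
def fit(views,parts,rot,p0,steps):
    """views=[(cap,mask)], rot(p)->(pos,R); joint silhouette fit"""
    V=[(c,m,roi_of(m)) for c,m in views]
    def cost(p):
        pos,R=rot(p); return sum(np.abs(render(c,parts,pos,R,r)-m[r[1]:r[3],r[0]:r[2]]).sum()/m.sum() for c,m,r in V)
    p0=np.array(p0,float); sim=np.vstack([p0]+[p0+np.eye(len(p0))[i]*steps[i] for i in range(len(p0))])
    r=minimize(cost,p0,method='Nelder-Mead',options=dict(initial_simplex=sim,xatol=.02,fatol=1e-5,maxiter=600))
    return r.x,r.fun
def mask_at(c,name,pt):
    u=proj(c,np.array([pt],float))[0]; best=None
    for r in vision.regions_of(c,name):
        m=r['mask']; v,x=np.nonzero(m)
        d=np.hypot(x.mean()-u[0],v.mean()-u[1])
        if d<25 and (best is None or d<best[0]-3): best=(d,m.astype(float),r['confidence'])
    return best
def tiltR(yaw,t): return (Ro.from_euler('z',yaw)*Ro.from_euler('y',t)).as_matrix()
E
python3 - <<'E'
from h import *
import pickle
C={n:vision.capture(n) for n in("scene","top")}
M={}
for k,name,pt in [('c1','small_cake_a',(483,-286,38)),('c2','small_cake_a',(581,-290,38)),('mould','mould',(522,312,30)),('top','top_half',(605,0,85)),('brick','tea_brick',(395,-295,35)),('board','board',(490,-285,20))]:
    for n in C:
        b=mask_at(C[n],name,pt); print(k,n,b and (round(b[0],1),int(b[1].sum()),round(b[2],2)))
        if b: M[k,n]=b[1]
pickle.dump((C,M),open('m.pkl','wb'))
I=np.eye(3); D=np.deg2rad
def rep(k,parts,rot,p0,st):
    for vs in (('scene',),('top',),('scene','top')):
        v=[(C[n],M[k,n]) for n in vs if (k,n) in M]
        if len(v)<len(vs): continue
        if len(vs)==1 and k in('c1','c2'):   # z not free with one view
            x,f=fit(v,parts,lambda p:(np.r_[p,38],I),p0[:2],st[:2])
        else: x,f=fit(v,parts,rot,p0,st)
        print(k,vs,x.round(2),round(f,3))
for k,p in (('c1',(483,-286,38)),('c2',(581,-290,38))): rep(k,CAKE,lambda p:(p,I),p,(4,4,4))
rep('mould',MOULD,lambda p:(np.r_[p[:2],0],tiltR(D(p[2]),0)),(522,312,-75),(6,6,4))
rep('top',TOP,lambda p:(p[:3],tiltR(D(p[3]),D(35))),(570,0,70,0),(8,8,8,4))
for n in C:
    im=C[n]['img'].copy()
    for k in ('mould','top','c1','c2'):
        if (k,n) in M:
            cs,_=cv2.findContours(M[k,n].astype(np.uint8),cv2.RETR_EXTERNAL,cv2.CHAIN_APPROX_NONE); cv2.drawContours(im,cs,-1,(255,0,0),1)
    for k in ('mould','top'):
        pass
    C[n]['ov']=im
a=cv2.resize(C['top']['img'][190:320,160:380],(792,468),interpolation=cv2.INTER_CUBIC)
cv2.imwrite('pics/crop1.png',a[:,:,::-1])
print(bot.get_obs()['time'])
E
```

```text
c1 scene (np.float64(0.5), 406, 0.58)
c1 top (np.float64(0.3), 475, 0.84)
c2 scene (np.float64(0.5), 354, 0.86)
c2 top (np.float64(0.7), 501, 0.66)
mould scene (np.float64(3.2), 1972, 0.83)
mould top (np.float64(3.9), 4695, 0.85)
top scene (np.float64(3.3), 2067, 0.94)
top top (np.float64(2.9), 3423, 0.89)
brick scene (np.float64(1.9), 657, 0.71)
brick top (np.float64(1.8), 950, 0.91)
board scene (np.float64(6.5), 2853, 0.72)
board top (np.float64(1.5), 4557, 0.73)
c1 ('scene',) [ 485.18 -286.87] 0.079
c1 ('top',) [ 483.3  -285.08] 0.067
c1 ('scene', 'top') [ 483.26 -285.38   35.76] 0.144
c2 ('scene',) [ 581.55 -287.58] 0.176
c2 ('top',) [ 580.2  -287.82] 0.046
c2 ('scene', 'top') [ 580.41 -288.4    36.91] 0.22
mould ('scene',) [521.47 323.89 -76.62] 0.046
mould ('top',) [520.95 327.79 -76.34] 0.023
mould ('scene', 'top') [520.52 327.28 -76.52] 0.082
top ('scene',) [585.48  33.1   37.94  -2.51] 0.03
top ('top',) [600.65   7.57  62.18  -2.  ] 0.017
top ('scene', 'top') [600.82   7.76  62.22  -1.74] 0.062
2.2
```

View pics/crop1.png

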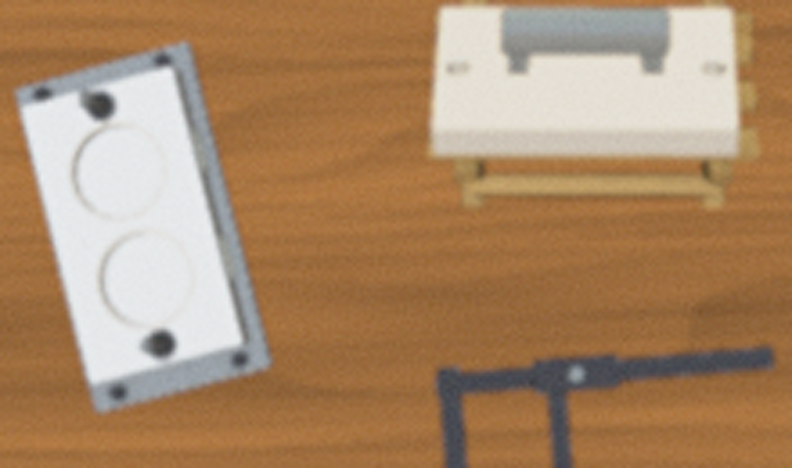

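```bash
cat > plan.py <<'E'
import numpy as np
from scipy.spatial.transform import Rotation as Ro
from plant import bot
def plan(way,p=None,yaw=None,step=45,tw=8,dec=1):
    """way: list of (x,y,z,yaw_deg or None); prints rows in tool axes from the measured pose"""
    o=bot.get_obs()
    if p is None: p=np.array(o['tool_pos'])
    if yaw is None: yaw=np.rad2deg(Ro.from_euler('xyz',o['tcp_rot']).as_euler('xyz')[2])
    print('t',round(o['time'],2),'from',np.round(p,1),'yaw',round(yaw,2),'w',round(o['grip_width'],1),'F',np.round(o['contact_force'],1))
    for w in way:
        g=np.array(w[:3],float); gy=yaw if w[3] is None else w[3]
        dy=(gy-yaw+180)%360-180
        n=max(int(np.ceil(np.linalg.norm(g-p)/step)),int(np.ceil(abs(dy)/tw)),1); rows=[]
        for i in range(n):
            d=(g-p)/(n-i); R=Ro.from_euler('xyz',[-90,0,yaw],degrees=True).as_matrix()
            r=np.r_[np.round(R.T@d,dec),round(((yaw-gy+180)%360-180)/(n-i),1)]
            p=p+R@r[:3]; yaw-=r[3]; rows.append([round(v/1000,5) for v in r[:3]]+[float(r[3])])
        print(w); [print('  ',rows[i:i+5]) for i in range(0,n,5)]
E
python3 - <<'E'
from plan import *
plan([(580,-287.5,140,-180),(580,-287.5,90,None),(580,-287.5,47.5,None)],dec=0)
E
```

```text
t 2.2 from [ 222.6 -475.5  234.7] yaw -154.91 w 91.7 F [-0.9  0.2 -0.1]
(580, -287.5, 140, -180)
   [[np.float64(-0.04), np.float64(0.009), np.float64(-0.002), 2.5], [np.float64(-0.04), np.float64(0.01), np.float64(-0.004), 2.5], [np.float64(-0.04), np.float64(0.009), np.float64(-0.005), 2.5], [np.float64(-0.04), np.float64(0.01), np.float64(-0.007), 2.5], [np.float64(-0.039), np.float64(0.009), np.float64(-0.009), 2.5]]
   [[np.float64(-0.039), np.float64(0.01), np.float64(-0.011), 2.5], [np.float64(-0.039), np.float64(0.009), np.float64(-0.012), 2.5], [np.float64(-0.038), np.float64(0.01), np.float64(-0.014), 2.5], [np.float64(-0.037), np.float64(0.009), np.float64(-0.015), 2.5], [np.float64(-0.037), np.float64(0.01), np.float64(-0.017), 2.6]]
(580, -287.5, 90, None)
   [[np.float64(0.0), np.float64(0.025), np.float64(-0.0), 0.0], [np.float64(0.0), np.float64(0.025), np.float64(-0.0), 0.0]]
(580, -287.5, 47.5, None)
   [[np.float64(0.0), np.float64(0.042), np.float64(-0.0), 0.0]]
```

Call:
{"fn": "arm_command", "kwargs": {"deltas": [[-0.04,0.009,-0.002,2.5],[-0.04,0.01,-0.004,2.5],[-0.04,0.009,-0.005,2.5],[-0.04,0.01,-0.007,2.5],[-0.039,0.009,-0.009,2.5]], "claw": 0}}

```text
time: 2.7
tool_pos: [401.9, -380.8, 187.4]
tcp_rot: [-1.571, 0.0, -2.924]
contact_force: [0.4, 0.3, 0.1]
grip_width: 92.1
```

Call:
{"fn": "arm_command", "kwargs": {"deltas": [[-0.039,0.01,-0.011,2.5],[-0.039,0.009,-0.012,2.5],[-0.038,0.01,-0.014,2.5],[-0.037,0.009,-0.015,2.5],[-0.037,0.01,-0.017,2.6]]}}

```text
time: 3.2
tool_pos: [581.5, -287.1, 139.4]
tcp_rot: [-1.571, 0.0, 3.14]
contact_force: [0.6, -1.1, 0.3]
grip_width: 91.7
```

Call:
{"fn": "arm_command", "kwargs": {"deltas": [[0,0.025,0,0],[0,0.02,0,0],[0,0,0,0]]}}

```text
time: 3.5
tool_pos: [578.6, -286.6, 91.3]
tcp_rot: [-1.574, -0.006, -3.141]
contact_force: [-0.4, -0.0, -0.7]
grip_width: 92.2
```

```bash
python3 - <<'E'
from plan import *
plan([(580,-287.5,47.5,-180)],dec=1)
E
```

```text
t 3.5 from [ 578.6 -286.6   91.3] yaw -179.97 w 92.2 F [-0.4 -0.  -0.7]
(580, -287.5, 47.5, -180)
   [[np.float64(-0.0014), np.float64(0.0438), np.float64(0.0009), 0.0]]
```

Call:
{"fn": "arm_command", "kwargs": {"deltas": [[0,0,0,0],[0,0,0,0]]}}

```text
time: 3.7
tool_pos: [580.6, -288.7, 96.3]
tcp_rot: [-1.569, 0.002, 3.141]
contact_force: [-0.2, -0.3, -0.1]
grip_width: 91.7
```

```bash
python3 - <<'E'
from plan import *
plan([(580,-287.5,47.5,-180)],dec=1)
from h import *
c=vision.capture('top')
cv2.imwrite('pics/g1.png',cv2.resize(c['img'][150:310,380:560],(720,640)[:2] if 0 else (675,600),interpolation=cv2.INTER_CUBIC)[:,:,::-1])
plan([])
E
```

```text
t 3.7 from [ 580.6 -288.7   96.3] yaw 179.95 w 91.7 F [-0.2 -0.3 -0.1]
(580, -287.5, 47.5, -180)
   [[np.float64(0.0003), np.float64(0.0244), np.float64(-0.0006), -0.0], [np.float64(0.0003), np.float64(0.0244), np.float64(-0.0006), -0.0]]
t 3.75 from [ 580.6 -288.8   96.4] yaw 179.95 w 91.8 F [-0.5 -0.2 -1.1]
```

View pics/g1.png

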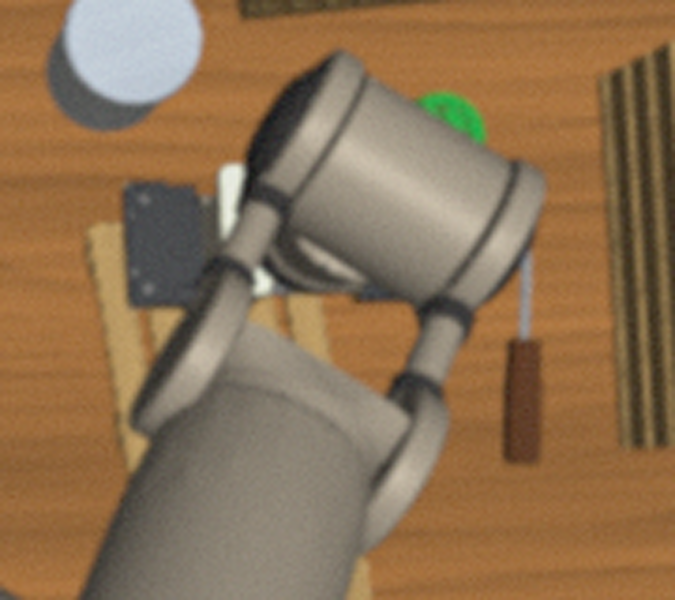

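Call:
{"fn": "arm_command", "kwargs": {"deltas": [[0,0.024,-0.0005,0],[0,0.02,0,0],[0,0.004,0,0],[0,0,0,0]]}}

```text
time: 4.15
tool_pos: [580.1, -287.8, 47.1]
tcp_rot: [-1.571, 0.0, 3.141]
contact_force: [0.1, -0.8, 0.3]
grip_width: 91.6
```

Call:
{"fn": "arm_command", "kwargs": {"deltas": [[0,0,0,0],[0,0,0,0],[0,0,0,0],[0,0,0,0],[0,0,0,0]], "claw": 255}}

```text
time: 4.65
tool_pos: [580.2, -287.6, 47.1]
tcp_rot: [-1.57, 0.0, 3.141]
contact_force: [0.3, -1.1, 2.2]
grip_width: 58.8
```

Call:
{"fn": "arm_command", "kwargs": {"deltas": [[0,0,0,0],[0,0,0,0]]}}

```text
time: 4.85
tool_pos: [580.2, -287.6, 47.1]
tcp_rot: [-1.57, 0.0, 3.141]
contact_force: [-0.6, 0.6, 3.7]
grip_width: 58.7
```

```bash
python3 - <<'E'
from h import *
import pickle
C,M=pickle.load(open('m.pkl','rb'))
D=np.deg2rad
FACE=[box(0,0,40,110,200,.01)]
out=[]
for n in C:
    im=C[n]['img']; m=cv2.dilate(M['mould',n].astype(np.uint8),np.ones((3,3)))>0
    g=im.min(2).astype(float)
    r=roi_of(m,6); print(n,np.percentile(g[m],[5,25,50,75,95]))
    for th in (185,200,):
        w=(m&(g>th)).astype(np.uint8)
        cs,_=cv2.findContours(w,cv2.RETR_EXTERNAL,cv2.CHAIN_APPROX_NONE); c=max(cs,key=cv2.contourArea)
        f=np.zeros_like(w); cv2.fillPoly(f,[cv2.convexHull(c)],1)
        x,e=fit([(C[n],f.astype(float))],FACE,lambda p:(np.r_[p[:2],0],tiltR(D(p[2]),0)),(521,325,-76.5),(6,6,4)); print(n,th,int(w.sum()),int(f.sum()),x.round(2),round(e,3))
    a=im[r[1]:r[3],r[0]:r[2]]; a=cv2.resize(a,None,fx=6 if n=='scene' else 4,fy=6 if n=='scene' else 4,interpolation=cv2.INTER_CUBIC); s=6 if n=='scene' else 4
    R=tiltR(D(-76.5),0)
    P=np.vstack([np.array([[-55,-100,40],[55,-100,40],[55,100,40],[-55,100,40]]),cyl(32.5,40,40,0,-39)[:40],cyl(32.5,40,40,0,39)[:40],[[0,-86,40],[0,86,40],[0,-86,88],[0,86,88]]])
    q=((proj(C[n],P@R.T+[521,326,0])-[r[0],r[1]]+.5)*s).astype(int)
    for u in q: cv2.circle(a,tuple(int(t) for t in u),1,(255,0,0),-1)
    out.append(a)
H=max(a.shape[0] for a in out); out=[cv2.copyMakeBorder(a,0,H-a.shape[0],0,4,0) for a in out]
b=np.hstack(out); print(b.shape); f=min(800/b.shape[1],600/b.shape[0],1); b=cv2.resize(b,None,fx=f,fy=f,interpolation=cv2.INTER_AREA)
cv2.imwrite('pics/m1.png',b[:,:,::-1])
E
```

```text
scene [ 80. 136. 166. 235. 239.]
scene 185 940 1058 [520.08 322.03 -77.19] 0.106
scene 200 864 1011 [520.42 322.63 -76.96] 0.104
top [ 93. 154. 227. 230. 231.]
top 185 3329 3598 [520.02 327.65 -76.65] 0.037
top 200 3185 3523 [520.5  327.83 -76.47] 0.022
(460, 874, 3)
```

View pics/m1.png

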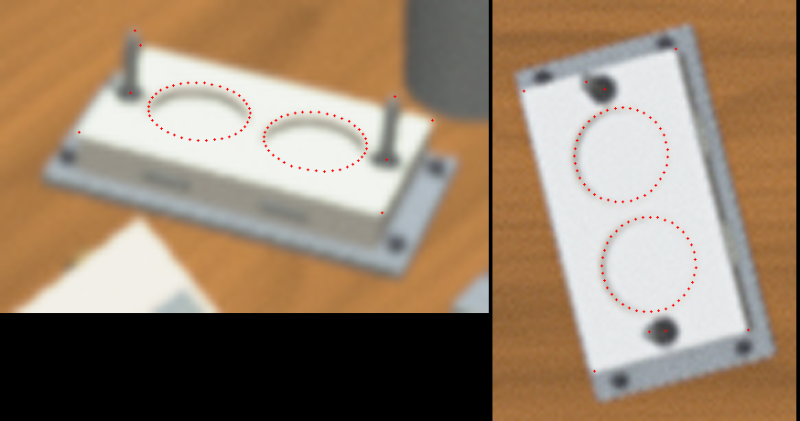

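```bash
python3 - <<'E'
from plan import *
plan([(580,-287.5,220,-180),(558.2,335.6,220,-166.5),(558.2,335.6,85,-166.5)],step=48,dec=0)
E
```

```text
t 4.85 from [ 580.2 -287.6   47.1] yaw 179.98 w 58.7 F [-0.6  0.6  3.7]
(580, -287.5, 220, -180)
   [[np.float64(0.0), np.float64(-0.043), np.float64(-0.0), -0.0], [np.float64(0.0), np.float64(-0.043), np.float64(-0.0), -0.0], [np.float64(0.0), np.float64(-0.043), np.float64(-0.0), -0.0], [np.float64(0.0), np.float64(-0.044), np.float64(-0.0), -0.0]]
(558.2, 335.6, 220, -166.5)
   [[np.float64(0.002), np.float64(0.0), np.float64(-0.048), -1.0], [np.float64(0.001), np.float64(0.0), np.float64(-0.048), -1.0], [np.float64(-0.0), np.float64(0.0), np.float64(-0.048), -1.0], [np.float64(-0.001), np.float64(0.0), np.float64(-0.048), -1.1], [np.float64(-0.002), np.float64(0.0), np.float64(-0.048), -1.0]]
   [[np.float64(-0.003), np.float64(0.0), np.float64(-0.048), -1.1], [np.float64(-0.003), np.float64(0.0), np.float64(-0.048), -1.0], [np.float64(-0.004), np.float64(0.0), np.float64(-0.048), -1.1], [np.float64(-0.005), np.float64(0.0), np.float64(-0.048), -1.0], [np.float64(-0.006), np.float64(0.0), np.float64(-0.047), -1.1]]
   [[np.float64(-0.007), np.float64(0.0), np.float64(-0.047), -1.0], [np.float64(-0.008), np.float64(0.0), np.float64(-0.047), -1.1], [np.float64(-0.009), np.float64(0.0), np.float64(-0.047), -1.0]]
(558.2, 335.6, 85, -166.5)
   [[np.float64(0.0), np.float64(0.045), np.float64(-0.0), -0.0], [np.float64(0.0), np.float64(0.045), np.float64(-0.0), -0.0], [np.float64(0.0), np.float64(0.045), np.float64(-0.0), -0.0]]
```

Call:
{"fn": "arm_command", "kwargs": {"deltas": [[0,-0.03,0,0],[0,-0.043,0,0],[0,-0.043,0,0],[0,-0.043,0,0],[0,-0.014,0,0]]}}

```text
time: 5.35
tool_pos: [581.5, -288.3, 225.1]
tcp_rot: [-1.566, 0.007, 3.141]
contact_force: [0.5, 0.1, -0.2]
grip_width: 58.7
```

Call:
{"fn": "arm_command", "kwargs": {"deltas": [[0.002,0,-0.048,-1],[0.001,0,-0.048,-1],[0,0,-0.048,-1],[-0.001,0,-0.048,-1.1],[-0.002,0,-0.048,-1]]}}

```text
time: 5.85
tool_pos: [571.1, -45.7, 219.5]
tcp_rot: [-1.571, -0.0, -3.052]
contact_force: [0.0, -0.2, -0.3]
grip_width: 58.9
```

Call:
{"fn": "arm_command", "kwargs": {"deltas": [[-0.003,0,-0.048,-1.1],[-0.003,0,-0.048,-1],[-0.004,0,-0.048,-1.1],[-0.005,0,-0.048,-1],[-0.006,0,-0.047,-1.1]]}}

```text
time: 6.35
tool_pos: [561.9, 194.3, 219.4]
tcp_rot: [-1.571, -0.001, -2.96]
contact_force: [0.4, -0.2, -1.2]
grip_width: 58.7
```

Call:
{"fn": "arm_command", "kwargs": {"deltas": [[-0.007,0,-0.047,-1],[-0.008,0,-0.047,-1.1],[-0.009,0,-0.047,-1],[0,0,0,0]]}}

```text
time: 6.75
tool_pos: [556.4, 341.1, 218.6]
tcp_rot: [-1.573, -0.001, -2.9]
contact_force: [-0.1, 0.1, -1.0]
grip_width: 58.8
```

Call:
{"fn": "arm_command", "kwargs": {"deltas": [[0,0.045,0,0],[0,0.045,0,0],[0,0.03,0,0],[0,0,0,0],[0,0,0,0]]}}

```text
time: 7.25
tool_pos: [558.5, 335.0, 100.1]
tcp_rot: [-1.571, -0.0, -2.907]
contact_force: [0.3, 1.0, 0.2]
grip_width: 58.5
```

```bash
python3 - <<'E'
from plan import *
from h import *
plan([(558.2,335.6,60,-166.5)])
cs=[vision.capture('scene'),vision.capture('top')]
p=bot.get_obs()['tool_pos']; print(np.round(p,1))
for c in cs:
    b=mask_at(c,'small_cake_a',(p[0],p[1],p[2]-9)); print(b and (b[0],b[1].sum(),b[2]))
    if b:
        x,e=fit([(c,b[1])],CAKE,lambda q:(np.r_[q,p[2]-9.5],np.eye(3)),p[:2],(4,4)); print(x,e)
a=cv2.resize(cs[0]['img'][170:250,310:430],(600,400),interpolation=cv2.INTER_CUBIC)
cv2.imwrite('pics/w1.png',a[:,:,::-1])
plan([(558.2,335.6,60,-166.5)])
E
```

```text
t 7.25 from [558.5 335.  100.1] yaw -166.54 w 58.5 F [0.3 1.  0.2]
(558.2, 335.6, 60, -166.5)
   [[np.float64(0.0001), np.float64(0.0401), np.float64(-0.0006), -0.0]]
[559.6 335.6 102.2]
(np.float64(5.282444007226509), np.float64(43.0), 0.51)
[558.48887555 333.51573279] 4.711080711354309
(np.float64(2.2003521101882475), np.float64(118.0), 0.64)
[559.21911713 331.75654286] 3.580790960451977
t 7.45 from [559.4 335.7 102.1] yaw -166.52 w 58.9 F [ 0.7  0.  -0. ]
(558.2, 335.6, 60, -166.5)
   [[np.float64(0.0012), np.float64(0.0421), np.float64(-0.0002), -0.0]]
```

View pics/w1.png

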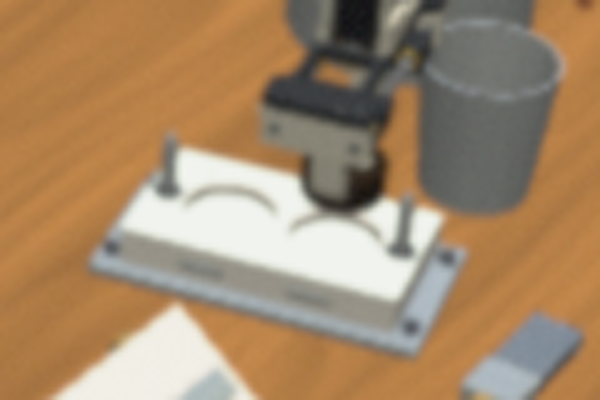

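Call:
{"fn": "arm_command", "kwargs": {"deltas": [[0,0.015,0,0],[0,0.015,0,0],[0,0,0,0],[0,0,0,0],[0,0,0,0]]}}

```text
time: 7.95
tool_pos: [558.6, 335.4, 70.4]
tcp_rot: [-1.571, 0.001, -2.906]
contact_force: [-0.3, 0.2, -0.4]
grip_width: 58.9
```

Call:
{"fn": "arm_command", "kwargs": {"deltas": [[0,0,0,0],[0,0,0,0]]}}

```text
time: 8.15
tool_pos: [558.4, 335.3, 70.2]
tcp_rot: [-1.571, 0.001, -2.906]
contact_force: [-0.2, -0.4, -0.2]
grip_width: 58.8
```

Call:
{"fn": "arm_command", "kwargs": {"deltas": [[0,0.005,0,0],[0,0.003,0,0],[0,0.002,0,0],[0,0,0,0]]}}

```text
time: 8.55
tool_pos: [557.9, 335.1, 59.1]
tcp_rot: [-1.571, -0.001, -2.906]
contact_force: [-0.6, -0.0, -0.2]
grip_width: 58.7
```

Call:
{"fn": "arm_command", "kwargs": {"deltas": [[0,0.002,0,0],[0,0,0,0]]}}

```text
time: 8.75
tool_pos: [558.1, 335.2, 57.4]
tcp_rot: [-1.571, -0.0, -2.906]
contact_force: [0.4, -0.2, -0.0]
grip_width: 58.7
```

Call:
{"fn": "arm_command", "kwargs": {"deltas": [[0,0.003,0,0],[0,0.002,0,0],[0,0,0,0]]}}

```text
time: 9.05
tool_pos: [557.9, 335.1, 52.2]
tcp_rot: [-1.571, -0.001, -2.906]
contact_force: [0.3, -0.7, -0.7]
grip_width: 58.7
```

Call:
{"fn": "arm_command", "kwargs": {"deltas": [[0,0.001,0,0],[0,0,0,0]]}}

```text
time: 9.25
tool_pos: [558.1, 335.2, 51.6]
tcp_rot: [-1.571, -0.0, -2.906]
contact_force: [-0.0, 1.0, -1.0]
grip_width: 58.5
```

Call:
{"fn": "arm_command", "kwargs": {"deltas": [[0,0,0,0],[0,0,0,0],[0,0,0,0],[0,0,0,0],[0,0,0,0]], "claw": 30}}

```text
time: 9.75
tool_pos: [558.2, 335.3, 51.7]
tcp_rot: [-1.571, 0.0, -2.906]
contact_force: [0.6, -0.4, 0.9]
grip_width: 80.9
```

Call:
{"fn": "arm_command", "kwargs": {"deltas": [[0,-0.02,0,0],[0,-0.045,0,0],[0,-0.045,0,0],[0,-0.045,0,0],[0,-0.01,0,0]]}}

```text
time: 10.25
tool_pos: [560.2, 336.3, 223.4]
tcp_rot: [-1.573, 0.011, -2.906]
contact_force: [-0.3, 0.7, -0.6]
grip_width: 80.8
```

```bash
python3 - <<'E'
from plan import *
plan([(484,-286,216,-180),(484,-286,85,-180)],step=48,dec=0)
E
```

```text
t 10.25 from [560.2 336.3 223.4] yaw -166.51 w 80.8 F [-0.3  0.7 -0.6]
(484, -286, 216, -180)
   [[np.float64(0.016), np.float64(0.001), np.float64(0.042), 1.0], [np.float64(0.015), np.float64(0.0), np.float64(0.042), 1.0], [np.float64(0.014), np.float64(0.001), np.float64(0.042), 1.0], [np.float64(0.013), np.float64(0.0), np.float64(0.043), 1.0], [np.float64(0.013), np.float64(0.001), np.float64(0.043), 0.9]]
   [[np.float64(0.012), np.float64(0.0), np.float64(0.043), 1.0], [np.float64(0.011), np.float64(0.001), np.float64(0.043), 0.9], [np.float64(0.011), np.float64(0.0), np.float64(0.044), 1.0], [np.float64(0.01), np.float64(0.001), np.float64(0.044), 0.9], [np.float64(0.009), np.float64(0.0), np.float64(0.044), 1.0]]
   [[np.float64(0.008), np.float64(0.001), np.float64(0.044), 0.9], [np.float64(0.008), np.float64(0.0), np.float64(0.044), 1.0], [np.float64(0.007), np.float64(0.001), np.float64(0.044), 0.9], [np.float64(0.006), np.float64(0.0), np.float64(0.044), 1.0]]
(484, -286, 85, -180)
   [[np.float64(-0.0), np.float64(0.044), np.float64(0.0), -0.0], [np.float64(-0.0), np.float64(0.044), np.float64(0.0), -0.0], [np.float64(-0.0), np.float64(0.043), np.float64(0.0), -0.0]]
```

Call:
{"fn": "arm_command", "kwargs": {"deltas": [[0.016,0,0.042,1],[0.015,0,0.042,1],[0.014,0,0.042,1],[0.013,0,0.043,1],[0.013,0,0.043,0.9]], "claw": 0}}

```text
time: 10.75
tool_pos: [530.0, 111.6, 216.2]
tcp_rot: [-1.571, -0.001, -2.992]
contact_force: [0.6, -0.2, -1.0]
grip_width: 92.1
```

Call:
{"fn": "arm_command", "kwargs": {"deltas": [[0.012,0,0.043,1],[0.011,0,0.043,0.9],[0.011,0,0.044,1],[0.01,0,0.044,0.9],[0.009,0,0.044,1]]}}

```text
time: 11.25
tool_pos: [502.6, -111.1, 216.3]
tcp_rot: [-1.571, -0.0, -3.076]
contact_force: [0.9, -0.2, -0.2]
grip_width: 91.7
```

Call:
{"fn": "arm_command", "kwargs": {"deltas": [[0.008,0,0.044,0.9],[0.008,0,0.044,1],[0.007,0,0.044,0.9],[0.006,0,0.044,1],[0,0.02,0,0]]}}

```text
time: 11.75
tool_pos: [481.7, -292.6, 198.0]
tcp_rot: [-1.566, 0.004, 3.136]
contact_force: [-0.6, 1.4, 0.1]
grip_width: 91.9
```

Call:
{"fn": "arm_command", "kwargs": {"deltas": [[0,0.044,0,0],[0,0.04,0,0],[0,0.03,0,0],[0,0,0,0],[0,0,0,0]]}}

```text
time: 12.25
tool_pos: [481.8, -286.6, 82.9]
tcp_rot: [-1.571, -0.001, 3.141]
contact_force: [0.4, -0.0, 0.4]
grip_width: 92.2
```

Call:
{"fn": "arm_command", "kwargs": {"deltas": [[0,0,0,0],[0,0,0,0],[0,0,0,0]]}}

```text
time: 12.55
tool_pos: [482.4, -287.0, 84.1]
tcp_rot: [-1.569, 0.002, 3.141]
contact_force: [-1.1, -0.1, 0.6]
grip_width: 91.8
```

```bash
python3 - <<'E'
from plan import *
plan([(484,-286,47.5,-180)],dec=1,step=20)
from h import *
c=vision.capture('top')
b=mask_at(c,'small_cake_a',(558.7,335.7,42))
if b: print(b[0],b[1].sum(),b[2],fit([(c,b[1])],CAKE,lambda q:(np.r_[q,42],np.eye(3)),(558,335),(4,4)))
cv2.imwrite('pics/w2.png',cv2.resize(c['img'][190:320,150:260],(507,600),interpolation=cv2.INTER_CUBIC)[:,:,::-1])
plan([])
E
```

```text
t 12.55 from [ 482.4 -287.    84.1] yaw 179.99 w 91.8 F [-1.1 -0.1  0.6]
(484, -286, 47.5, -180)
   [[np.float64(-0.0008), np.float64(0.0183), np.float64(-0.0005), -0.0], [np.float64(-0.0008), np.float64(0.0183), np.float64(-0.0005), -0.0]]
0.38991520144763625 483.0 0.86 (array([557.71605799, 336.21576928]), np.float64(0.0518653838346933))
t 12.65 from [ 482.1 -286.8   83.6] yaw 179.99 w 92.1 F [-0.3 -0.6  0.1]
```

View pics/w2.png

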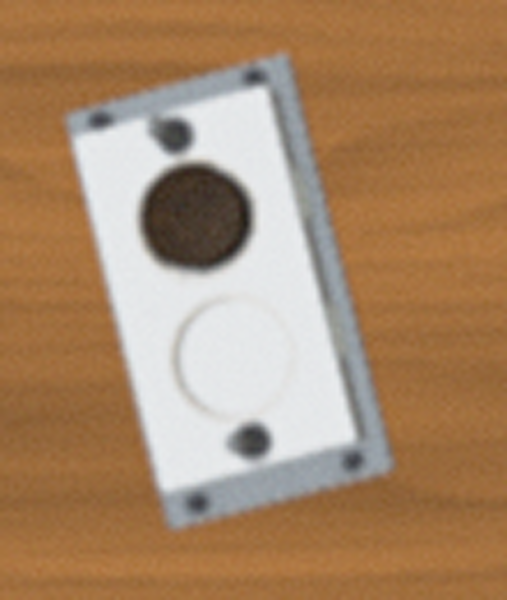

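Call:
{"fn": "arm_command", "kwargs": {"deltas": [[-0.002,0.015,-0.001,0],[0,0.015,0,0],[0,0.006,0,0],[0,0,0,0],[0,0,0,0]]}}

```text
time: 13.15
tool_pos: [484.0, -285.8, 47.3]
tcp_rot: [-1.57, 0.001, 3.141]
contact_force: [0.4, -0.6, -0.6]
grip_width: 91.7
```

Call:
{"fn": "arm_command", "kwargs": {"deltas": [[0,0,0,0],[0,0,0,0],[0,0,0,0],[0,0,0,0],[0,0,0,0]], "claw": 255}}

```text
time: 13.65
tool_pos: [483.8, -285.6, 46.9]
tcp_rot: [-1.571, 0.0, 3.141]
contact_force: [0.1, 0.2, 0.6]
grip_width: 58.5
```

Call:
{"fn": "arm_command", "kwargs": {"deltas": [[0,0,0,0],[0,-0.03,0,0],[0,-0.045,0,0],[0,-0.045,0,0],[0,-0.045,0,0]]}}

```text
time: 14.15
tool_pos: [483.4, -285.3, 213.2]
tcp_rot: [-1.571, -0.001, 3.141]
contact_force: [0.0, -0.5, -0.9]
grip_width: 58.7
```

```bash
python3 - <<'E'
from plan import *
plan([(482.5,317.6,213,-166.5)],step=48,dec=0)
E
```

```text
t 14.15 from [ 483.4 -285.3  213.2] yaw 179.98 w 58.7 F [ 0.  -0.5 -0.9]
(482.5, 317.6, 213, -166.5)
   [[np.float64(0.0), np.float64(0.0), np.float64(-0.046), -1.0], [np.float64(-0.001), np.float64(0.0), np.float64(-0.046), -1.0], [np.float64(-0.002), np.float64(0.0), np.float64(-0.046), -1.0], [np.float64(-0.002), np.float64(0.0), np.float64(-0.046), -1.1], [np.float64(-0.003), np.float64(0.0), np.float64(-0.046), -1.0]]
   [[np.float64(-0.004), np.float64(0.0), np.float64(-0.046), -1.1], [np.float64(-0.005), np.float64(0.0), np.float64(-0.046), -1.0], [np.float64(-0.006), np.float64(0.0), np.float64(-0.046), -1.1], [np.float64(-0.007), np.float64(0.0), np.float64(-0.046), -1.0], [np.float64(-0.007), np.float64(0.0), np.float64(-0.046), -1.1]]
   [[np.float64(-0.008), np.float64(0.0), np.float64(-0.046), -1.0], [np.float64(-0.009), np.float64(0.0), np.float64(-0.046), -1.1], [np.float64(-0.01), np.float64(0.0), np.float64(-0.046), -1.0]]
```

Call:
{"fn": "arm_command", "kwargs": {"deltas": [[0,0,-0.046,-1],[-0.001,0,-0.046,-1],[-0.002,0,-0.046,-1],[-0.002,0,-0.046,-1.1],[-0.003,0,-0.046,-1]]}}

```text
time: 14.65
tool_pos: [483.2, -53.6, 211.7]
tcp_rot: [-1.571, 0.0, -3.053]
contact_force: [1.1, -0.1, -0.7]
grip_width: 58.6
```

Call:
{"fn": "arm_command", "kwargs": {"deltas": [[-0.004,0,-0.046,-1.1],[-0.005,0,-0.046,-1],[-0.006,0,-0.046,-1.1],[-0.007,0,-0.046,-1],[-0.007,0,-0.046,-1.1]]}}

```text
time: 15.15
tool_pos: [483.2, 178.4, 211.7]
tcp_rot: [-1.571, 0.0, -2.96]
contact_force: [1.2, -0.3, 0.1]
grip_width: 58.8
```

Call:
{"fn": "arm_command", "kwargs": {"deltas": [[-0.008,0,-0.046,-1],[-0.009,0,-0.046,-1.1],[-0.01,0,-0.046,-1],[0,0.02,0,0],[0,0.045,0,0]]}}

```text
time: 15.65
tool_pos: [484.4, 320.0, 148.9]
tcp_rot: [-1.572, 0.008, -2.903]
contact_force: [1.3, 0.1, -1.5]
grip_width: 59.1
```

Call:
{"fn": "arm_command", "kwargs": {"deltas": [[0,0.045,0,0],[0,0.02,0,0],[0,0.01,0,0],[0,0,0,0],[0,0,0,0]]}}

```text
time: 16.15
tool_pos: [483.6, 317.5, 72.9]
tcp_rot: [-1.571, 0.002, -2.906]
contact_force: [0.4, 0.9, -0.8]
grip_width: 58.9
```

Call:
{"fn": "arm_command", "kwargs": {"deltas": [[0,0,0,0],[0,0,0,0],[0,0,0,0],[0,0,0,0],[0,0,0,0]]}}

```text
time: 16.65
tool_pos: [482.8, 317.2, 71.9]
tcp_rot: [-1.571, 0.0, -2.906]
contact_force: [0.0, -0.7, -0.2]
grip_width: 58.4
```

```bash
python3 - <<'E'
from plan import *
plan([(483.0,317.2,66,-166.5)],dec=1)
E
```

```text
t 16.65 from [482.8 317.2  71.9] yaw -166.52 w 58.4 F [ 0.  -0.7 -0.2]
(483.0, 317.2, 66, -166.5)
   [[np.float64(-0.0002), np.float64(0.0059), np.float64(0.0), -0.0]]
```

Call:
{"fn": "arm_command", "kwargs": {"deltas": [[0,0.006,0,0],[0,0.003,0,0],[0,0.003,0,0],[0,0.002,0,0],[0,0,0,0]]}}

```text
time: 17.15
tool_pos: [482.5, 317.1, 57.2]
tcp_rot: [-1.571, -0.001, -2.906]
contact_force: [0.8, -0.6, -1.3]
grip_width: 58.7
```

Call:
{"fn": "arm_command", "kwargs": {"deltas": [[0,0,0,0],[0,0,0,0]]}}

```text
time: 17.35
tool_pos: [482.8, 317.2, 57.8]
tcp_rot: [-1.571, 0.0, -2.906]
contact_force: [-0.4, -0.4, -0.7]
grip_width: 58.4
```

Call:
{"fn": "arm_command", "kwargs": {"deltas": [[0,0.003,0,0],[0,0.002,0,0],[0,0.0015,0,0],[0,0,0,0],[0,0,0,0]]}}

```text
time: 17.85
tool_pos: [482.7, 317.2, 51.1]
tcp_rot: [-1.571, -0.0, -2.906]
contact_force: [0.4, -1.0, -1.2]
grip_width: 58.6
```

Call:
{"fn": "arm_command", "kwargs": {"deltas": [[0,0,0,0],[0,0,0,0],[0,0,0,0],[0,0,0,0],[0,0,0,0]], "claw": 30}}

```text
time: 18.35
tool_pos: [482.8, 317.2, 51.2]
tcp_rot: [-1.571, 0.0, -2.906]
contact_force: [0.1, -0.0, 0.2]
grip_width: 81.2
```

Call:
{"fn": "arm_command", "kwargs": {"deltas": [[0,-0.02,0,0],[0,-0.045,0,0],[0,-0.045,0,0],[0,-0.045,0,0],[0,-0.005,0,0]]}}

```text
time: 18.85
tool_pos: [485.2, 318.5, 217.7]
tcp_rot: [-1.573, 0.011, -2.906]
contact_force: [-0.4, -0.7, -0.4]
grip_width: 81.0
```

```bash
python3 - <<'E'
from plan import *
plan([(635,6.6,200,-91.9)],step=48,dec=0,p=np.array([483,317.2,211]))
E
```

```text
t 18.85 from [483.  317.2 211. ] yaw -166.51 w 81.0 F [-0.4 -0.7 -0.4]
(635, 6.6, 200, -91.9)
   [[np.float64(-0.008), np.float64(0.001), np.float64(0.034), -7.5], [np.float64(-0.003), np.float64(0.001), np.float64(0.034), -7.5], [np.float64(0.002), np.float64(0.001), np.float64(0.035), -7.5], [np.float64(0.006), np.float64(0.001), np.float64(0.034), -7.4], [np.float64(0.01), np.float64(0.001), np.float64(0.033), -7.5]]
   [[np.float64(0.015), np.float64(0.001), np.float64(0.031), -7.4], [np.float64(0.018), np.float64(0.001), np.float64(0.029), -7.5], [np.float64(0.022), np.float64(0.001), np.float64(0.027), -7.4], [np.float64(0.025), np.float64(0.001), np.float64(0.024), -7.5], [np.float64(0.029), np.float64(0.002), np.float64(0.02), -7.4]]
```

Call:
{"fn": "arm_command", "kwargs": {"deltas": [[-0.008,0.001,0.034,-7.5],[-0.003,0.001,0.034,-7.5],[0.002,0.001,0.035,-7.5],[0.006,0.001,0.034,-7.4],[0.01,0.001,0.033,-7.5]], "claw": 130}}

```text
time: 19.35
tool_pos: [559.1, 160.4, 205.6]
tcp_rot: [-1.571, -0.001, -2.248]
contact_force: [-0.3, 0.4, 0.9]
grip_width: 46.6
```

Call:
{"fn": "arm_command", "kwargs": {"deltas": [[0.015,0.001,0.031,-7.4],[0.018,0.001,0.029,-7.5],[0.022,0.001,0.027,-7.4],[0.025,0.001,0.024,-7.5],[0.029,0.002,0.02,-7.4]]}}

```text
time: 19.85
tool_pos: [635.4, 4.8, 199.6]
tcp_rot: [-1.571, 0.0, -1.599]
contact_force: [0.4, 0.6, 0.4]
grip_width: 44.8
```

Call:
{"fn": "arm_command", "kwargs": {"deltas": [[0,0.02,0,0],[0,0.02,0,0],[0,0,0,0],[0,0,0,0],[0,0,0,0]]}}

```text
time: 20.35
tool_pos: [635.6, 6.3, 161.3]
tcp_rot: [-1.569, -0.0, -1.604]
contact_force: [0.3, -0.5, 0.9]
grip_width: 44.8
```

Call:
{"fn": "arm_command", "kwargs": {"deltas": [[0,0,0,0],[0,0,0,0]]}}

```text
time: 20.55
tool_pos: [635.4, 6.3, 161.1]
tcp_rot: [-1.569, -0.0, -1.604]
contact_force: [-0.4, 0.6, -0.0]
grip_width: 45.0
```

```bash
python3 - <<'E'
from plan import *
from h import *
plan([(635,6.6,130,-91.9),(635,6.6,111,-91.9)],dec=1)
c=vision.capture('scene'); t=vision.capture('top')
for k,(x,y,z) in {'a':(558.7,335.7,42),'b':(483,317.2,42)}.items():
    b=mask_at(t,'small_cake_a',(x,y,z))
    if b: print(k,b[0],b[1].sum(),fit([(t,b[1])],CAKE,lambda q:(np.r_[q,42],np.eye(3)),(x,y),(4,4)))
a=cv2.resize(c['img'][180:300,270:430],(800,600),interpolation=cv2.INTER_CUBIC)
cv2.imwrite('pics/h1.png',a[:,:,::-1])
E
```

```text
t 20.55 from [635.4   6.3 161.1] yaw -91.9 w 45.0 F [-0.4  0.6 -0. ]
(635, 6.6, 130, -91.9)
   [[np.float64(-0.0003), np.float64(0.0311), np.float64(-0.0004), 0.0]]
(635, 6.6, 111, -91.9)
   [[np.float64(-0.0), np.float64(0.019), np.float64(-0.0), 0.0]]
a 0.22516366252395642 438.0 (array([558.94789524, 335.64478273]), np.float64(0.14603814128391082))
b 0.2281933521499584 436.0 (array([481.87023926, 317.70787354]), np.float64(0.1502518438568088))
```

View pics/h1.png

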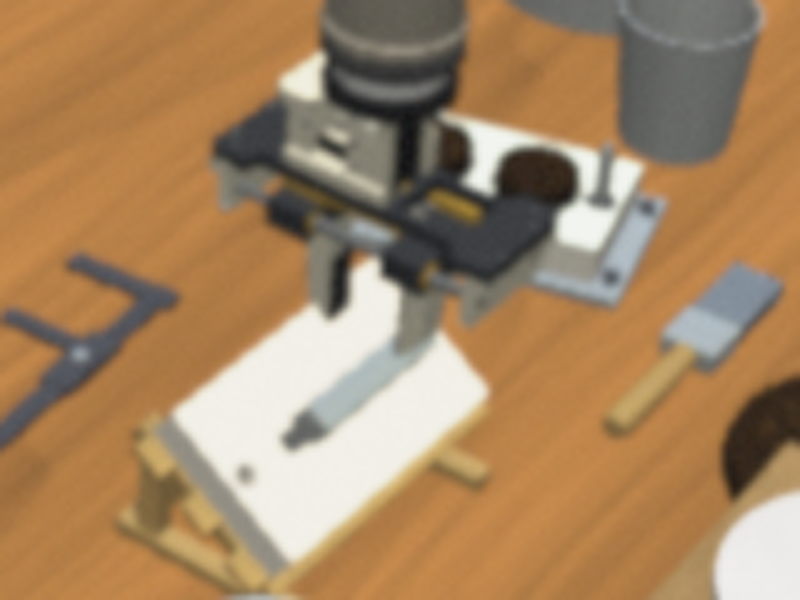

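```bash
python3 - <<'E'
from h import *
import pickle
C,M=pickle.load(open('m.pkl','rb'))
D=np.deg2rad
R=tiltR(D(-1.9),D(35)); o=np.array([600.8,7.7,62.2])
H=np.array([[0,-55,60],[0,0,60],[0,55,60]])@R.T+o; print(H.round(1))
B=box(0,0,60,22,110,24)@R.T+o
T=box(0,0,13,110,200,26)@R.T+o
im=[]
for n,r in(('scene',(290,225,375,310)),('top',(270,180,375,250))):
    c=C[n];print(n,proj(c,H).round(1).tolist())
    s=390//(r[2]-r[0]) ; s=4 if n=='scene' else 3.7
    a=cv2.resize(c['img'][r[1]:r[3],r[0]:r[2]],None,fx=s,fy=s,interpolation=cv2.INTER_CUBIC)
    for P,col in((B,(255,0,0)),(T,(0,0,255))):
        q=(proj(c,P)-[r[0],r[1]]+.5)*s
        for i in range(8):
            for j in (1,2,4):
                if i&j==0: cv2.line(a,tuple(q[i].astype(int).tolist()),tuple(q[i|j].astype(int).tolist()),col,1)
    im.append(a)
h=max(a.shape[0] for a in im)
b=np.hstack([cv2.copyMakeBorder(a,0,h-a.shape[0],0,4,0) for a in im]);print(b.shape)
cv2.imwrite('pics/h2.png',b[:,:,::-1])
E
```

```text
[[633.4 -48.4 111.3]
 [635.2   6.6 111.3]
 [637.   61.5 111.3]]
scene [[331.7, 265.6], [343.0, 256.2], [353.9, 247.3]]
top [[345.3, 198.5], [322.2, 198.4], [299.0, 198.4]]
(340, 736, 3)
```

View pics/h2.png

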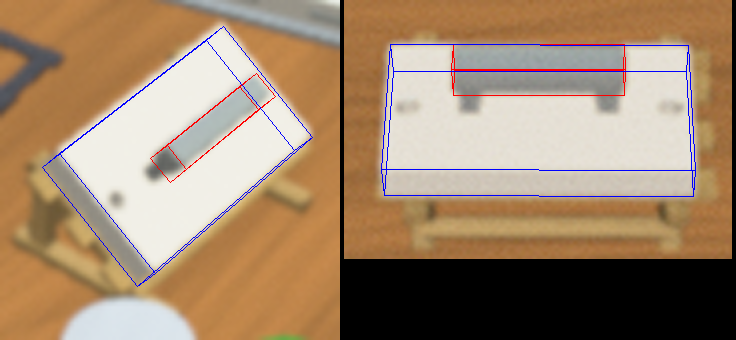

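Call:
{"fn": "arm_command", "kwargs": {"deltas": [[0,0.02,-0.001,0],[0,0.015,0,0],[0,0.006,0,0],[0,0,0,0],[0,0,0,0]]}}

```text
time: 21.25
tool_pos: [634.5, 6.1, 119.9]
tcp_rot: [-1.57, -0.0, -1.604]
contact_force: [-0.8, -0.1, 0.2]
grip_width: 45.1
```

Call:
{"fn": "arm_command", "kwargs": {"deltas": [[0,0.004,0,0],[0,0.003,0,0],[0,0,0,0],[0,0,0,0]]}}

```text
time: 21.65
tool_pos: [634.1, 6.1, 112.2]
tcp_rot: [-1.571, -0.0, -1.604]
contact_force: [-0.7, -0.3, 0.2]
grip_width: 44.8
```

Call:
{"fn": "arm_command", "kwargs": {"deltas": [[0,0,0,0],[0,0,0,0],[0,0,0,0]], "claw": 255}}

```text
time: 21.95
tool_pos: [633.8, 6.1, 112.3]
tcp_rot: [-1.571, -0.0, -1.604]
contact_force: [-0.3, 0.7, 0.0]
grip_width: 29.1
```

Call:
{"fn": "arm_command", "kwargs": {"deltas": [[0,0,0,0],[0,0,0,0]]}}

```text
time: 22.15
tool_pos: [633.8, 6.1, 112.3]
tcp_rot: [-1.571, -0.0, -1.604]
contact_force: [-1.2, -0.0, 2.4]
grip_width: 29.6
```

Call:
{"fn": "arm_command", "kwargs": {"deltas": [[0,-0.005,0,0],[0,-0.005,0,0],[0,-0.005,0,0],[0,0,0,0]]}}

```text
time: 22.55
tool_pos: [634.5, 6.1, 127.9]
tcp_rot: [-1.569, -0.0, -1.604]
contact_force: [0.1, 0.5, -5.3]
grip_width: 29.0
```

Call:
{"fn": "arm_command", "kwargs": {"deltas": [[0,-0.01,0,0],[0,-0.01,0,0],[0,-0.01,0,0],[0,0,0,0],[0,0,0,0]]}}

```text
time: 23.05
tool_pos: [634.2, 6.1, 157.7]
tcp_rot: [-1.57, -0.0, -1.604]
contact_force: [-0.0, 0.7, -5.6]
grip_width: 29.1
```

```bash
python3 - <<'E'
from plan import *
from h import *
plan([])
c=vision.capture('scene'); 
a=cv2.resize(c['img'][180:300,270:430],(800,600),interpolation=cv2.INTER_CUBIC)
cv2.imwrite('pics/h3.png',a[:,:,::-1])
E
```

```text
t 23.05 from [634.2   6.1 157.7] yaw -91.92 w 29.1 F [-0.   0.7 -5.6]
```

View pics/h3.png

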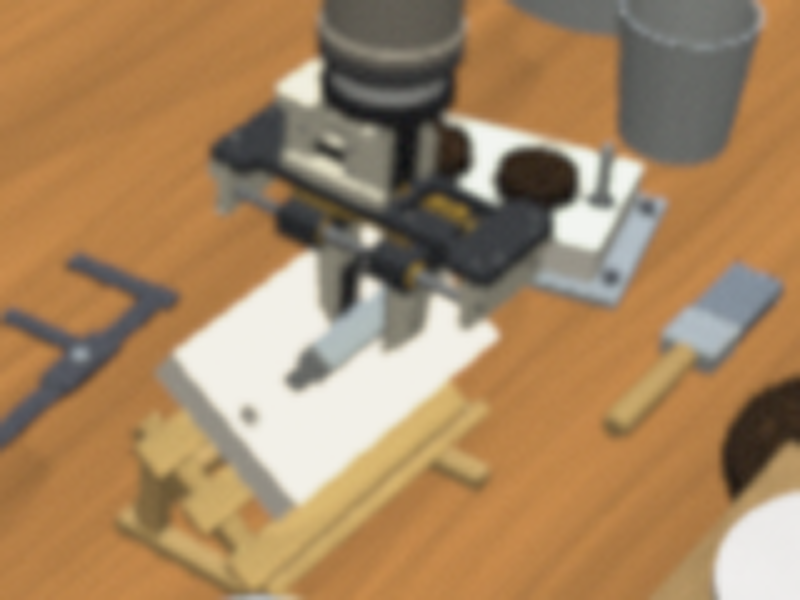

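```bash
python3 - <<'E'
from plan import *
plan([(634,6.1,205,None),(537,160,205,-166.5),(537,160,100,None)],step=35,tw=6,dec=0)
E
```

```text
t 23.1 from [633.9   6.2 157.1] yaw -91.91 w 29.0 F [-0.5  0.2 -5.1]
(634, 6.1, 205, None)
   [[np.float64(0.0), np.float64(-0.024), np.float64(0.0), 0.0], [np.float64(0.0), np.float64(-0.024), np.float64(0.0), 0.0]]
(537, 160, 205, -166.5)
   [[np.float64(-0.012), np.float64(0.0), np.float64(-0.008), 5.7], [np.float64(-0.011), np.float64(0.0), np.float64(-0.009), 5.7], [np.float64(-0.01), np.float64(0.0), np.float64(-0.01), 5.7], [np.float64(-0.009), np.float64(0.0), np.float64(-0.011), 5.7], [np.float64(-0.008), np.float64(0.0), np.float64(-0.012), 5.8]]
   [[np.float64(-0.006), np.float64(0.0), np.float64(-0.012), 5.7], [np.float64(-0.005), np.float64(0.0), np.float64(-0.013), 5.8], [np.float64(-0.004), np.float64(0.0), np.float64(-0.013), 5.7], [np.float64(-0.002), np.float64(0.0), np.float64(-0.014), 5.8], [np.float64(-0.001), np.float64(0.0), np.float64(-0.014), 5.7]]
   [[np.float64(0.0), np.float64(0.0), np.float64(-0.014), 5.8], [np.float64(0.002), np.float64(0.0), np.float64(-0.014), 5.7], [np.float64(0.003), np.float64(0.0), np.float64(-0.013), 5.8]]
(537, 160, 100, None)
   [[np.float64(0.0), np.float64(0.026), np.float64(0.0), 0.0], [np.float64(0.0), np.float64(0.026), np.float64(0.0), 0.0], [np.float64(0.0), np.float64(0.027), np.float64(0.0), 0.0], [np.float64(0.0), np.float64(0.026), np.float64(0.0), 0.0]]
```

```bash
python3 - <<'E'
from plan import *
plan([(634,6.1,205,None),(512,163,205,-166.5)],step=35,tw=6,dec=0)
E
```

```text
t 23.1 from [633.9   6.2 157.1] yaw -91.91 w 29.0 F [-0.5  0.2 -5.1]
(634, 6.1, 205, None)
   [[np.float64(0.0), np.float64(-0.024), np.float64(0.0), 0.0], [np.float64(0.0), np.float64(-0.024), np.float64(0.0), 0.0]]
(512, 163, 205, -166.5)
   [[np.float64(-0.012), np.float64(0.0), np.float64(-0.01), 5.7], [np.float64(-0.011), np.float64(0.0), np.float64(-0.011), 5.7], [np.float64(-0.01), np.float64(0.0), np.float64(-0.012), 5.7], [np.float64(-0.008), np.float64(0.0), np.float64(-0.013), 5.7], [np.float64(-0.007), np.float64(0.0), np.float64(-0.013), 5.8]]
   [[np.float64(-0.006), np.float64(0.0), np.float64(-0.014), 5.7], [np.float64(-0.004), np.float64(0.0), np.float64(-0.015), 5.8], [np.float64(-0.003), np.float64(0.0), np.float64(-0.015), 5.7], [np.float64(-0.001), np.float64(0.0), np.float64(-0.015), 5.8], [np.float64(0.0), np.float64(0.0), np.float64(-0.015), 5.7]]
   [[np.float64(0.002), np.float64(0.0), np.float64(-0.015), 5.8], [np.float64(0.004), np.float64(0.0), np.float64(-0.015), 5.7], [np.float64(0.005), np.float64(0.0), np.float64(-0.014), 5.8]]
```

Call:
{"fn": "arm_command", "kwargs": {"deltas": [[0,-0.014,0,0],[0,-0.02,0,0],[0,-0.014,0,0],[0,0,0,0]]}}

```text
time: 23.5
tool_pos: [635.0, 6.0, 207.0]
tcp_rot: [-1.567, -0.0, -1.604]
contact_force: [0.7, 0.3, -5.0]
grip_width: 28.8
```

Call:
{"fn": "arm_command", "kwargs": {"deltas": [[-0.012,0,-0.01,5.7],[-0.011,0,-0.011,5.7],[-0.01,0,-0.012,5.7],[-0.008,0,-0.013,5.7],[-0.007,0,-0.013,5.8]]}}

```text
time: 24.0
tool_pos: [585.9, 67.3, 203.7]
tcp_rot: [-1.573, -0.001, -2.108]
contact_force: [1.0, -0.1, -5.6]
grip_width: 29.1
```

Call:
{"fn": "arm_command", "kwargs": {"deltas": [[-0.006,0,-0.014,5.7],[-0.004,0,-0.015,5.8],[-0.003,0,-0.015,5.7],[-0.001,0,-0.015,5.8],[0,0,-0.015,5.7]]}}

```text
time: 24.5
tool_pos: [539.8, 127.7, 203.8]
tcp_rot: [-1.572, -0.002, -2.608]
contact_force: [0.3, 0.2, -6.3]
grip_width: 29.3
```

Call:
{"fn": "arm_command", "kwargs": {"deltas": [[0.002,0,-0.015,5.8],[0.004,0,-0.015,5.7],[0.005,0,-0.014,5.8],[0,0,0,0],[0,0.02,0,0]]}}

```text
time: 25.0
tool_pos: [513.6, 162.9, 186.6]
tcp_rot: [-1.57, 0.005, -2.903]
contact_force: [0.0, 0.7, -5.3]
grip_width: 29.3
```

Call:
{"fn": "arm_command", "kwargs": {"deltas": [[0,0.03,0,0],[0,0.03,0,0],[0,0.02,0,0],[0,0,0,0],[0,0,0,0]]}}

```text
time: 25.5
tool_pos: [512.5, 162.3, 105.1]
tcp_rot: [-1.571, -0.001, -2.905]
contact_force: [0.5, 0.1, -5.6]
grip_width: 29.0
```

```bash
python3 - <<'E'
from plan import *
from h import *
plan([])
c=vision.capture('scene'); 
a=cv2.resize(c['img'][170:290,250:410],(800,600),interpolation=cv2.INTER_CUBIC)
cv2.imwrite('pics/h4.png',a[:,:,::-1])
D=np.deg2rad; p=bot.get_obs()['tool_pos']
for n in('scene','top'):
    t=c if n=='scene' else vision.capture(n)
    b=mask_at(t,'top_half',(p[0],p[1]+10,p[2]-50))
    if b: print(n,b[0],b[1].sum())
    if b and n=='scene':
        Rz=lambda th:tiltR(D(-76.5),D(th))
        for th in(0,10,20,25,30,35):
            x,e=fit([(t,b[1])],TOP,lambda q:(np.array([q[0],q[1],p[2]-1])-Rz(th)@[0,0,60],Rz(th)),p[:2],(4,4)); print(th,x.round(1),round(e,3))
E
```

```text
t 25.5 from [512.5 162.3 105.1] yaw -166.46 w 29.0 F [ 0.5  0.1 -5.6]
scene 5.507338392593073 1515.0
0 [511.1 184.7] 0.394
10 [509.  182.8] 0.366
20 [509.9 178.1] 0.362
25 [511.2 173.6] 0.367
30 [513.1 167.8] 0.377
35 [515.  162.2] 0.391
top 17.563965435200934 1102.0
```

View pics/h4.png

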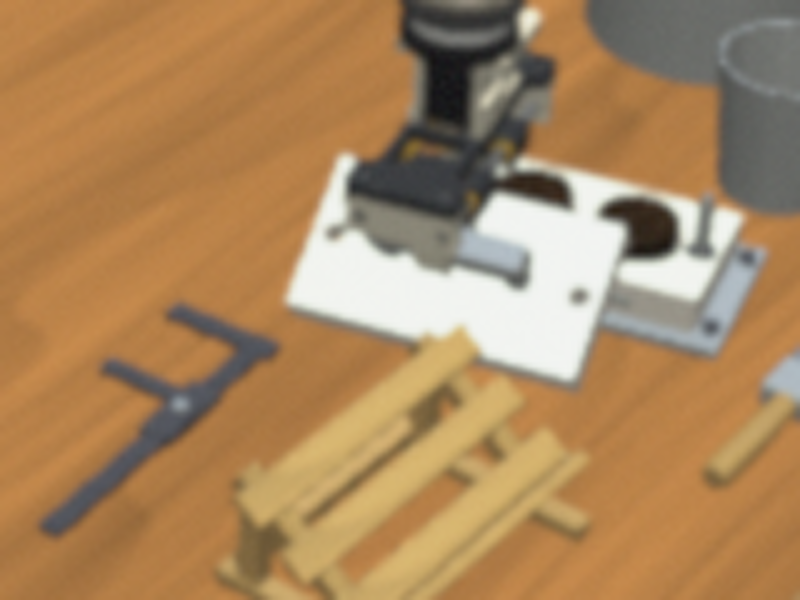

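```bash
python3 - <<'E'
from h import *
from scipy.optimize import least_squares
c=vision.capture('scene')
q=np.array([[340,155],[625,228],[578,383],[288,303]])/5+[250,170]-.4
T=np.array([[-55,-100,26],[-55,100,26],[55,100,26],[55,-100,26]])-np.array([0,0,60])
D=np.deg2rad; p=np.array([512.2,162.5,104])
def f(v):
    R=tiltR(D(-76.5+v[4]),D(v[3])); return np.r_[(proj(c,T@R.T+p+v[:3])-q).ravel(),v[:3]/4,v[4]/2]
for t0 in(10,35):
    r=least_squares(f,[0,0,0,t0,0]); print(r.x.round(1),r.fun.round(1))
E
```

```text
[ 1.6  0.1 -0.7 36.   0.6] [ 0.3  0.   0.1 -0.3 -0.7 -0.2 -0.   0.3  0.4  0.  -0.2  0.3]
[ 1.6  0.1 -0.7 36.   0.6] [ 0.3  0.   0.1 -0.3 -0.7 -0.2 -0.   0.3  0.4  0.  -0.2  0.3]
```

Call:
{"fn": "arm_command", "kwargs": {"deltas": [[0,0.005,0.007,0],[0,0.008,0.007,0],[0,0.005,0,0],[0,0,0,0],[0,0,0,0]]}}

```text
time: 26.25
tool_pos: [515.4, 149.0, 86.9]
tcp_rot: [-1.571, -0.001, -2.907]
contact_force: [-0.1, -0.1, -5.4]
grip_width: 29.2
```

Call:
{"fn": "arm_command", "kwargs": {"deltas": [[0,0.002,0,0],[0,0.001,0,0],[0,0,0,0]]}}

```text
time: 26.55
tool_pos: [515.4, 149.2, 84.1]
tcp_rot: [-1.571, -0.0, -2.906]
contact_force: [-0.7, -1.1, -5.9]
grip_width: 29.1
```

Call:
{"fn": "arm_command", "kwargs": {"deltas": [[0,0.001,0,0],[0,0.001,0,0],[0,0,0,0]]}}

```text
time: 26.85
tool_pos: [515.4, 149.1, 82.1]
tcp_rot: [-1.571, -0.0, -2.906]
contact_force: [-0.8, -0.0, -5.8]
grip_width: 29.2
```

Continue down gently to touch.

Call:
{"fn": "arm_command", "kwargs": {"deltas": [[0,0.001,0,0],[0,0.001,0,0],[0,0,0,0]]}}

```text
time: 27.15
tool_pos: [515.4, 149.1, 80.0]
tcp_rot: [-1.571, -0.0, -2.906]
contact_force: [-0.5, 0.1, -5.7]
grip_width: 29.0
```

Call:
{"fn": "arm_command", "kwargs": {"deltas": [[0,0.001,0,0],[0,0.001,0,0],[0,0,0,0]]}}

```text
time: 27.45
tool_pos: [515.4, 149.1, 78.0]
tcp_rot: [-1.571, -0.0, -2.906]
contact_force: [-1.0, 0.8, -7.2]
grip_width: 29.1
```

Call:
{"fn": "arm_command", "kwargs": {"deltas": [[0,0.001,0,0],[0,0.001,0,0],[0,0,0,0]]}}

```text
time: 27.75
tool_pos: [515.6, 149.3, 77.4]
tcp_rot: [-1.571, 0.001, -2.906]
contact_force: [-3.5, -0.6, 5.4]
grip_width: 29.4
```

Call:
{"fn": "arm_command", "kwargs": {"deltas": [[0,0.001,0,0],[0,0.001,0,0],[0,0,0,0]]}}

```text
time: 28.05
tool_pos: [515.6, 150.0, 76.8]
tcp_rot: [-1.572, 0.002, -2.906]
contact_force: [-7.1, 1.6, 17.2]
grip_width: 28.9
```

Call:
{"fn": "arm_command", "kwargs": {"deltas": [[0,0.001,0,0],[0,0.001,0,0],[0,0,0,0]]}}

```text
time: 28.35
tool_pos: [515.5, 150.9, 76.1]
tcp_rot: [-1.573, 0.003, -2.906]
contact_force: [-12.7, 6.2, 27.9]
grip_width: 28.7
```

Call:
{"fn": "arm_command", "kwargs": {"deltas": [[0,0,-0.004,0],[0,0,-0.004,0],[0,0,-0.004,0],[0,0,0,0]]}}

```text
time: 28.75
tool_pos: [513.1, 161.5, 73.0]
tcp_rot: [-1.571, 0.002, -2.906]
contact_force: [-2.7, 2.1, 7.8]
grip_width: 27.8
```

Call:
{"fn": "arm_command", "kwargs": {"deltas": [[0,0,-0.004,0],[0,0.001,-0.004,0],[0,0.001,-0.004,0],[0,0,0,0]]}}

```text
time: 29.15
tool_pos: [510.2, 173.2, 70.0]
tcp_rot: [-1.571, 0.001, -2.906]
contact_force: [1.1, 1.9, -0.1]
grip_width: 25.8
```

Call:
{"fn": "arm_command", "kwargs": {"deltas": [[0,0.0015,-0.004,0],[0,0.002,-0.004,0],[0,0.002,-0.003,0],[0,0,0,0]]}}

```text
time: 29.55
tool_pos: [506.0, 183.1, 63.5]
tcp_rot: [-1.571, -0.003, -2.906]
contact_force: [-0.8, 0.2, -6.6]
grip_width: 22.0
```

Call:
{"fn": "arm_command", "kwargs": {"deltas": [[0,0.002,-0.003,0],[0,0.002,-0.002,0],[0,0.002,-0.001,0],[0,0,0,0]]}}

```text
time: 29.95
tool_pos: [506.1, 187.4, 60.7]
tcp_rot: [-1.568, 0.0, -2.906]
contact_force: [-5.6, -10.7, 14.7]
grip_width: 21.6
```

Call:
{"fn": "arm_command", "kwargs": {"deltas": [[0,-0.01,0,0],[0,-0.02,0,0],[0,-0.03,0,0],[0,-0.03,0,0],[0,-0.025,0,0]]}}

```text
time: 30.45
tool_pos: [506.0, 189.2, 175.3]
tcp_rot: [-1.571, 0.001, -2.906]
contact_force: [1.0, 0.6, -5.0]
grip_width: 21.5
```

Call:
{"fn": "arm_command", "kwargs": {"deltas": [[0,0,0,0],[0,0,0,0],[0,0,0,0],[0,0,0,0]]}}

```text
time: 30.85
tool_pos: [505.0, 188.8, 171.9]
tcp_rot: [-1.571, -0.003, -2.906]
contact_force: [-0.9, 0.0, -5.4]
grip_width: 21.7
```

```bash
python3 - <<'E'
from plan import *
plan([(521.2,326.7,175,-166.5)],step=25,dec=0)
E
```

```text
t 30.85 from [505.  188.8 171.9] yaw -166.52 w 21.7 F [-0.9  0.  -5.4]
(521.2, 326.7, 175, -166.5)
   [[np.float64(-0.008), np.float64(-0.001), np.float64(-0.022), -0.0], [np.float64(-0.008), np.float64(-0.0), np.float64(-0.022), -0.0], [np.float64(-0.008), np.float64(-0.001), np.float64(-0.022), -0.0], [np.float64(-0.008), np.float64(-0.0), np.float64(-0.021), -0.0], [np.float64(-0.008), np.float64(-0.001), np.float64(-0.022), -0.0]]
   [[np.float64(-0.008), np.float64(-0.0), np.float64(-0.021), -0.0]]
```

Call:
{"fn": "arm_command", "kwargs": {"deltas": [[-0.008,-0.004,-0.015,0],[-0.008,-0.002,-0.022,0],[-0.008,0,-0.022,0],[-0.008,0,-0.022,0],[-0.008,0,-0.022,0]]}}

```text
time: 31.35
tool_pos: [520.4, 299.1, 178.2]
tcp_rot: [-1.57, -0.002, -2.906]
contact_force: [-0.4, 0.2, -5.9]
grip_width: 21.4
```

Call:
{"fn": "arm_command", "kwargs": {"deltas": [[-0.008,0,-0.022,0],[0,0,-0.006,0],[0,0,0,0],[0,0,0,0],[0,0,0,0]]}}

```text
time: 31.85
tool_pos: [522.1, 326.5, 179.4]
tcp_rot: [-1.57, -0.001, -2.907]
contact_force: [-0.9, 0.4, -5.4]
grip_width: 21.3
```

Call:
{"fn": "arm_command", "kwargs": {"deltas": [[0,0,0,0],[0,0,0,0],[0,0,0,0],[0,0,0,0]]}}

```text
time: 32.25
tool_pos: [522.1, 327.4, 179.8]
tcp_rot: [-1.571, 0.0, -2.906]
contact_force: [0.3, -0.4, -6.1]
grip_width: 21.6
```

```bash
python3 - <<'E'
from plan import *
from h import *
plan([(521.2,326.7,175,-166.5)])
c=vision.capture('scene'); t=vision.capture('top')
import pickle; pickle.dump((c,t,bot.get_obs()['tool_pos']),open('p.pkl','wb'))
plan([])
r=(320,160,420,240)
a=cv2.resize(c['img'][r[1]:r[3],r[0]:r[2]],(750,600),interpolation=cv2.INTER_CUBIC)
p=np.array(bot.get_obs()['tool_pos']); R=tiltR(np.deg2rad(-76.5),0)
o=p-[0,0,61]
for P in [TOP[0],TOP[1]]:
    q=((proj(c,P@R.T+o)-[r[0],r[1]]+.5)*7.5)
    for i in range(8):
        for j in(1,2,4):
            if i&j==0: cv2.line(a,tuple(q[i].astype(int).tolist()),tuple(q[i|j].astype(int).tolist()),(255,0,0),1)
cv2.imwrite('pics/p1.png',a[:,:,::-1])
E
```

```text
t 32.25 from [522.1 327.4 179.8] yaw -166.53 w 21.6 F [ 0.3 -0.4 -6.1]
(521.2, 326.7, 175, -166.5)
   [[np.float64(0.0011), np.float64(0.0048), np.float64(0.0005), -0.0]]
t 32.35 from [522.1 327.5 179.7] yaw -166.52 w 21.9 F [-0.8 -0.5 -5.6]
```

View pics/p1.png

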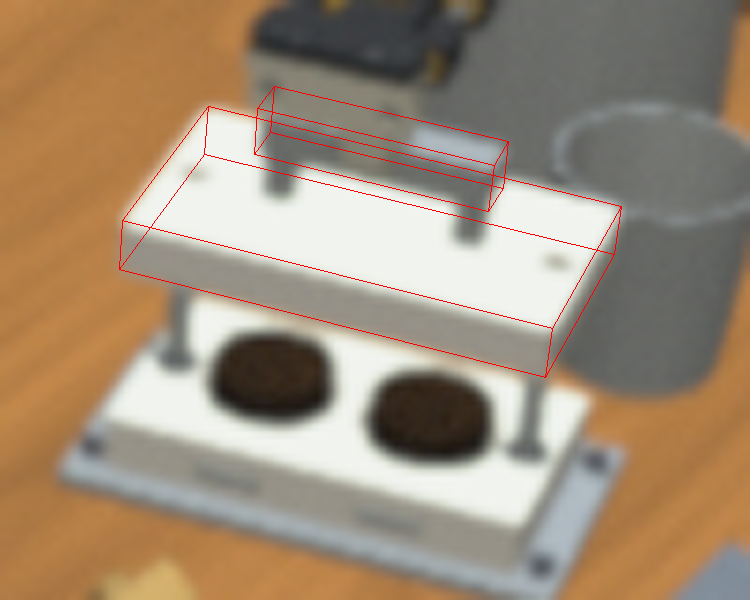

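```bash
python3 - <<'E'
from h import *
import pickle
c,t,p=pickle.load(open('p.pkl','rb')); p=np.array(p); print(p.round(1))
C,M=pickle.load(open('m.pkl','rb'))
c2=vision.capture('scene'); p=np.array(bot.get_obs()['tool_pos']); print(p.round(1))
D=np.deg2rad
ms=[r for r in vision.regions_of(c2,'top_half')]
for r in ms[:3]:
    v,u=np.nonzero(r['mask']); print(r['confidence'],r['mask'].sum(),u.min(),u.max(),v.min(),v.max())
m=ms[0]['mask'].astype(float)
val=np.ones_like(m); val[160:193,352:389]=0
x0,y0,x1,y1=roi_of(m,10)
for dz in(-60,-61,-62,-63):
    def cost(q):
        R=tiltR(D(q[2]),0); return (np.abs(render(c2,TOP[:1],np.array([q[0],q[1],p[2]+dz]),R,(x0,y0,x1,y1))-m[y0:y1,x0:x1])*val[y0:y1,x0:x1]).sum()
    s=np.array([[p[0],p[1],-76.5],[p[0]+5,p[1],-76.5],[p[0],p[1]+5,-76.5],[p[0],p[1],-73]])
    r=minimize(cost,s[0],method='Nelder-Mead',options=dict(initial_simplex=s,xatol=.02,fatol=1e-3,maxiter=400)); print(dz,r.x.round(2),(r.x[:2]-p[:2]).round(2),round(r.fun,1))
# mould in scene now: white face + pins not needed; base mask fit of earlier picture, excluding nothing
for n in('scene','top'):
  print(n,fit([(C[n],M['mould',n])],MOULD,lambda p:(np.r_[p[:2],0],tiltR(D(p[2]),0)),(521,325,-76.5),(5,5,3)))
# bare-gripper calibration of the cakes in the wells as seen in scene, earlier reference
for x,y in((558.7,335.5),(482.8,317.4)):
    b=mask_at(c2,'small_cake_a',(x,y,45))
    if b: print('cake scene',fit([(c2,b[1])],[cyl(30,-2,11),cyl(28,-2,14)],lambda q:(np.r_[q,42],np.eye(3)),(x,y),(4,4)),b[1].sum())
E
```

```text
[522.1 327.5 179.7]
[522.1 327.5 179.7]
0.71 1397 337 401 175 207
-60 [526.05 325.04 -74.35] [ 3.99 -2.45] 92.4
-61 [524.55 325.85 -74.38] [ 2.49 -1.63] 91.1
-62 [524.02 327.02 -74.32] [ 1.96 -0.47] 90.4
-63 [523.86 328.32 -73.97] [1.8  0.83] 88.3
scene (array([521.630725  , 324.29134384, -76.52226705]), np.float64(0.04549377560354771))
top (array([520.511222  , 327.78860918, -76.31874851]), np.float64(0.022369228841696426))
cake scene (array([582.2, 346. ]), np.float64(1.0)) 194.0
cake scene (array([487.06185036, 311.7064661 ]), np.float64(0.0555690317364059)) 194.0
```

Call:
{"fn": "arm_command", "kwargs": {"deltas": [[0.0027,0,0.0005,0],[0,0.008,0,0],[0,0.01,0,0],[0,0.006,0,0],[0,0,0,0]]}}

```text
time: 33.05
tool_pos: [518.7, 326.0, 153.9]
tcp_rot: [-1.57, -0.003, -2.906]
contact_force: [-0.4, 0.0, -4.6]
grip_width: 21.8
```

Call:
{"fn": "arm_command", "kwargs": {"deltas": [[0,0,0,0],[0,0,0,0],[0,0,0,0]]}}

```text
time: 33.35
tool_pos: [519.8, 326.5, 156.1]
tcp_rot: [-1.571, 0.001, -2.906]
contact_force: [-1.4, -0.3, -5.3]
grip_width: 21.7
```

Call:
{"fn": "arm_command", "kwargs": {"deltas": [[0,0.002,0,0],[0,0.002,0,0],[0,0.002,0,0],[0,0,0,0]]}}

```text
time: 33.75
tool_pos: [519.3, 326.3, 149.2]
tcp_rot: [-1.571, -0.001, -2.906]
contact_force: [0.2, 0.5, -5.8]
grip_width: 21.7
```

Step down watching the force.

Call:
{"fn": "arm_command", "kwargs": {"deltas": [[0,0.001,0,0],[0,0.001,0,0],[0,0.001,0,0],[0,0,0,0]]}}

```text
time: 34.15
tool_pos: [519.5, 326.4, 146.5]
tcp_rot: [-1.571, -0.0, -2.906]
contact_force: [0.6, -0.2, -5.9]
grip_width: 22.0
```

Call:
{"fn": "arm_command", "kwargs": {"deltas": [[0,0.001,0,0],[0,0.001,0,0],[0,0,0,0]]}}

```text
time: 34.45
tool_pos: [519.5, 326.3, 144.5]
tcp_rot: [-1.571, -0.0, -2.906]
contact_force: [1.1, -0.2, -4.8]
grip_width: 21.8
```

Call:
{"fn": "arm_command", "kwargs": {"deltas": [[0,0.001,0,0],[0,0.001,0,0],[0,0,0,0]]}}

```text
time: 34.75
tool_pos: [519.4, 326.3, 142.4]
tcp_rot: [-1.571, -0.0, -2.906]
contact_force: [0.1, 0.5, -6.2]
grip_width: 21.7
```

Call:
{"fn": "arm_command", "kwargs": {"deltas": [[0,0.001,0,0],[0,0.001,0,0],[0,0.001,0,0],[0,0,0,0]]}}

```text
time: 35.15
tool_pos: [519.4, 326.3, 139.4]
tcp_rot: [-1.571, -0.0, -2.906]
contact_force: [-0.8, 0.4, -6.3]
grip_width: 21.9
```

Call:
{"fn": "arm_command", "kwargs": {"deltas": [[0,0.001,0,0],[0,0.001,0,0],[0,0.001,0,0],[0,0,0,0]]}}

```text
time: 35.55
tool_pos: [519.5, 326.4, 136.5]
tcp_rot: [-1.571, -0.0, -2.906]
contact_force: [0.1, 0.2, -4.9]
grip_width: 21.8
```

Call:
{"fn": "arm_command", "kwargs": {"deltas": [[0,0.001,0,0],[0,0.001,0,0],[0,0.001,0,0],[0,0,0,0]]}}

```text
time: 35.95
tool_pos: [519.5, 326.3, 133.5]
tcp_rot: [-1.571, -0.0, -2.906]
contact_force: [0.3, -0.8, -5.8]
grip_width: 21.9
```

Call:
{"fn": "arm_command", "kwargs": {"deltas": [[0,0.002,0,0],[0,0.003,0,0],[0,0.003,0,0],[0,0.002,0,0],[0,0,0,0]]}}

```text
time: 36.45
tool_pos: [519.3, 326.3, 123.2]
tcp_rot: [-1.57, -0.001, -2.906]
contact_force: [0.0, 0.4, -6.7]
grip_width: 21.7
```

Call:
{"fn": "arm_command", "kwargs": {"deltas": [[0,0.002,0,0],[0,0.003,0,0],[0,0.003,0,0],[0,0.002,0,0],[0,0,0,0]]}}

```text
time: 36.95
tool_pos: [519.3, 326.3, 113.2]
tcp_rot: [-1.571, -0.001, -2.906]
contact_force: [-0.4, -0.5, -5.9]
grip_width: 21.5
```

Call:
{"fn": "arm_command", "kwargs": {"deltas": [[0,0.002,0,0],[0,0.002,0,0],[0,0.002,0,0],[0,0,0,0],[0,0,0,0]]}}

```text
time: 37.45
tool_pos: [519.5, 326.4, 107.6]
tcp_rot: [-1.571, -0.0, -2.906]
contact_force: [0.4, -0.5, -5.4]
grip_width: 21.9
```

Call:
{"fn": "arm_command", "kwargs": {"deltas": [[0,0.001,0,0],[0,0.001,0,0],[0,0.001,0,0],[0,0,0,0]]}}

```text
time: 37.85
tool_pos: [519.5, 326.3, 104.5]
tcp_rot: [-1.571, -0.0, -2.906]
contact_force: [-0.4, 0.4, -5.5]
grip_width: 21.8
```

Call:
{"fn": "arm_command", "kwargs": {"deltas": [[0,0.001,0,0],[0,0.001,0,0],[0,0,0,0]]}}

```text
time: 38.15
tool_pos: [519.5, 326.4, 102.5]
tcp_rot: [-1.571, -0.0, -2.906]
contact_force: [-1.1, -0.6, -6.3]
grip_width: 21.7
```

Call:
{"fn": "arm_command", "kwargs": {"deltas": [[0,0.001,0,0],[0,0,0,0]]}}

```text
time: 38.35
tool_pos: [519.5, 326.3, 101.5]
tcp_rot: [-1.571, -0.0, -2.906]
contact_force: [0.4, -0.5, -6.1]
grip_width: 21.6
```

Call:
{"fn": "arm_command", "kwargs": {"deltas": [[0,0.001,0,0],[0,0,0,0]]}}

```text
time: 38.55
tool_pos: [519.6, 326.4, 100.8]
tcp_rot: [-1.571, 0.0, -2.906]
contact_force: [-0.0, 0.2, -5.2]
grip_width: 21.6
```

Call:
{"fn": "arm_command", "kwargs": {"deltas": [[0,0.001,0,0],[0,0,0,0]]}}

```text
time: 38.75
tool_pos: [519.7, 326.5, 100.8]
tcp_rot: [-1.571, 0.001, -2.906]
contact_force: [-3.3, -0.3, 4.6]
grip_width: 22.0
```

Call:
{"fn": "arm_command", "kwargs": {"deltas": [[0,0.001,0,0],[0,0,0,0]]}}

```text
time: 38.95
tool_pos: [519.7, 326.5, 100.8]
tcp_rot: [-1.571, 0.002, -2.906]
contact_force: [-5.4, -2.5, 11.5]
grip_width: 22.3
```

Call:
{"fn": "arm_command", "kwargs": {"deltas": [[0,-0.001,0,0],[0,0,0,0]]}}

```text
time: 39.15
tool_pos: [519.7, 326.5, 100.8]
tcp_rot: [-1.571, 0.001, -2.906]
contact_force: [-4.6, -0.9, 8.2]
grip_width: 21.5
```

Call:
{"fn": "arm_command", "kwargs": {"deltas": [[0,0,0,0],[0,0,0,0],[0,0,0,0],[0,0,0,0],[0,0,0,0]], "claw": 110}}

```text
time: 39.65
tool_pos: [519.6, 326.4, 99.5]
tcp_rot: [-1.571, -0.0, -2.906]
contact_force: [0.1, 0.0, 0.2]
grip_width: 51.5
```

Call:
{"fn": "arm_command", "kwargs": {"deltas": [[0,-0.01,0,0],[0,-0.03,0,0],[0,-0.04,0,0],[0,-0.04,0,0],[0,-0.02,0,0]]}}

```text
time: 40.15
tool_pos: [520.6, 327.0, 244.7]
tcp_rot: [-1.572, 0.007, -2.906]
contact_force: [-0.5, 0.2, -0.3]
grip_width: 52.6
```

```bash
python3 - <<'E'
from plan import *
plan([(330,250,245,None)],dec=0)
E
```

```text
t 40.15 from [520.6 327.  244.7] yaw -166.51 w 52.6 F [-0.5  0.2 -0.3]
(330, 250, 245, None)
   [[np.float64(0.041), np.float64(-0.0), np.float64(0.006), 0.0], [np.float64(0.041), np.float64(-0.0), np.float64(0.006), 0.0], [np.float64(0.04), np.float64(-0.0), np.float64(0.006), 0.0], [np.float64(0.041), np.float64(-0.0), np.float64(0.006), 0.0], [np.float64(0.04), np.float64(-0.0), np.float64(0.006), 0.0]]
```

Call:
{"fn": "arm_command", "kwargs": {"deltas": [[0,0,0.03,0],[0,0,0.045,0],[0,0,0.045,0],[0,0,0.045,0],[0,0,0.045,0]]}}

```text
time: 40.65
tool_pos: [568.7, 120.6, 240.7]
tcp_rot: [-1.571, 0.001, -2.906]
contact_force: [1.1, 0.9, -0.4]
grip_width: 51.9
```

Call:
{"fn": "arm_command", "kwargs": {"deltas": [[0,0,0.045,0],[0,0,0.03,0],[0,0,0,0],[0,0,0,0],[0,0,0,0]]}}

```text
time: 41.15
tool_pos: [585.8, 50.3, 240.1]
tcp_rot: [-1.571, 0.0, -2.905]
contact_force: [-0.3, 0.1, -0.0]
grip_width: 52.3
```

```bash
python3 - <<'E'
from plan import *
from h import *
plan([])
D=np.deg2rad
for n in('scene','top'):
    c=vision.capture(n); b=mask_at(c,'top_half',(521,327,60)); print(n,b and (b[0],b[1].sum(),b[2]))
    if b:
        for z in ((37,40,43,46) if n=='scene' else (40,)):
            x,e=fit([(c,b[1])],TOP,lambda q:(np.r_[q[:2],z],tiltR(D(q[2]),0)),(521,326,-76.5),(5,5,3)); print(z,x.round(2),round(e,3))
        x,e=fit([(c,b[1])],TOP,lambda q:(np.r_[q[:2],40],Ro.from_euler('z',-76.5,degrees=True).as_matrix()@Ro.from_euler('xy',q[2:],degrees=True).as_matrix()),(521,326,0,0),(5,5,3,3)); print('tilt fit',x.round(2),round(e,3))
    for r in vision.find_in(c,'small_cake_a')[:5]:
        print('  cake',np.round((np.linalg.inv(np.array(c['world_to_cam']))@np.r_[r['xyz'],1])[:3]),round(r['confidence'],2))
    for k,pos in (('tea_brick',0),('caliper',0),('caddy',0),('brush',0),('steam_cup',0),('tea_pick',0)):
        r=vision.find_in(c,k)
        if r: print('  ',k,np.round((np.linalg.inv(np.array(c['world_to_cam']))@np.r_[r[0]['xyz'],1])[:3]))
plan([])
E
```

```text
t 41.15 from [585.8  50.3 240.1] yaw -166.46 w 52.3 F [-0.3  0.1 -0. ]
scene (np.float64(3.3812686887109558), np.float64(1287.0), 0.88)
37 [519.91 325.02 -75.39] 0.224
40 [523.65 322.05 -74.68] 0.231
43 [525.26 316.65 -74.83] 0.237
46 [526.21 313.99 -74.9 ] 0.242
tilt fit [525.98 318.32   3.09  -3.8 ] 0.218
  cake [ 671. -448.   30.] 0.88
  cake [772. -98.  27.] 0.7
  cake [541. 312.  62.] 0.67
  cake [ 281. -276.   27.] 0.66
   tea_brick [ 400. -301.   48.]
   caliper [411.  29.   4.]
   caddy [ 733. -231.  117.]
   brush [719. 282.  17.]
   steam_cup [585. 477.  71.]
   tea_pick [ 501. -499.   21.]
top (np.float64(0.5674346615438436), np.float64(3553.0), 0.87)
40 [520.48 327.29 -76.54] 0.06
tilt fit [520.35 327.45   0.63   0.93] 0.06
  cake [ 665. -444.   29.] 0.98
  cake [ 271. -267.   24.] 0.85
  cake [766. -86.  28.] 0.64
   tea_brick [ 389. -292.   48.]
   caliper [412. -65.   4.]
   caddy [497. 289.  11.]
   brush [718. 301.  21.]
   steam_cup [583. 529.  48.]
   tea_pick [ 497. -495.   23.]
t 42.05 from [586.   49.2 239.7] yaw -166.52 w 52.2 F [ 0.6 -0.9 -0. ]
```

Call:
{"fn": "arm_command", "kwargs": {"deltas": [[0,0,0.03,0],[0.02,0,0.045,0],[0.02,0,0.045,0],[0.02,0,0.045,0],[0.02,0,0.045,0]]}}

```text
time: 42.55
tool_pos: [556.6, -175.3, 239.9]
tcp_rot: [-1.571, 0.0, -2.906]
contact_force: [2.0, -0.2, 0.6]
grip_width: 52.2
```

Call:
{"fn": "arm_command", "kwargs": {"deltas": [[0.02,0,0.04,0],[0,0,0.02,0],[0,0,0,0],[0,0,0,0],[0,0,0,0]]}}

```text
time: 43.05
tool_pos: [551.8, -235.3, 239.7]
tcp_rot: [-1.571, -0.0, -2.905]
contact_force: [-0.9, 1.1, 0.2]
grip_width: 52.0
```

```bash
python3 - <<'E'
from plan import *
from h import *
plan([])
D=np.deg2rad
c=vision.capture('scene'); b=mask_at(c,'top_half',(521,327,60)); print(b and (b[0],b[1].sum(),b[2]))
if b:
    for z in (34,37,40,43,46,50):
        x,e=fit([(c,b[1])],TOP,lambda q:(np.r_[q[:2],z],tiltR(D(q[2]),0)),(521,326,-76.5),(5,5,3)); print(z,x.round(2),round(e,3))
    x,e=fit([(c,b[1])],TOP,lambda q:(np.r_[q[:2],40],Ro.from_euler('z',-76.5,degrees=True).as_matrix()@Ro.from_euler('xy',q[2:],degrees=True).as_matrix()),(521,326,0,0),(5,5,3,3)); print('tilt fit',x.round(2),round(e,3))
E
```

```text
t 43.05 from [ 551.8 -235.3  239.7] yaw -166.44 w 52.0 F [-0.9  1.1  0.2]
(np.float64(2.1306907663508405), np.float64(1524.0), 0.69)
34 [518.96 328.05 -76.73] 0.056
37 [521.2  323.87 -76.85] 0.057
40 [523.05 320.12 -76.61] 0.06
43 [524.94 316.52 -76.33] 0.062
46 [526.99 312.48 -76.38] 0.066
50 [530.48 306.89 -76.66] 0.071
tilt fit [5.2258e+02 3.2120e+02 1.0000e-02 1.2600e+00] 0.059
```

```bash
python3 -c "
from plant import bot,job
o=bot.get_obs();print(o['time'],abs(o['dq']).max());print(job.close_job())"
```

```text
43.15 0.0024957974190612416
the job is handed in; nothing more can be done
None
```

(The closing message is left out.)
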